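# Load the cassette feed lane through its spring gate and hang the flag

## Robot

A 6-joint arm with a two-finger parallel gripper is mounted at the origin on a cart in front of the work surface, level with it; the furniture and walls round the work are solid. World frame = base frame: x ahead of the robot, y to its left, z up, the work surface at z = 0. Lengths are in m, angles in rad, forces in N, time in s.
With the tool pointing down it reaches from about 0.225 to 0.725 m from the base axis. Payload 3.1 kg.
Tool frame: the origin (TCP) lies on the centre line of the jaws, within the pads' length; the fingertips stand tip_extent ahead of it and the grasp point (between the pads) lies 11 mm behind it (tip_extent is the distance from the TCP to the fingertips, in m); z points along the fingers, y is the line along which they close (so a half turn about z gives the same grasp; the last joint's range is limited). The gripper opens to 85 mm and grips with 20 to 120 N. Pads are 22 mm wide; open, the fingers measure 114 mm over their backs; the gripper's body (76 mm by 85 mm) begins 54 mm behind the grasp point. The pads swing forward as they close: fully open they stand 13 mm farther back than shut.
Start: joints at [1.111, 0.048, 0.099, 1.622, 0, 1.443], TCP at [0.171, 0.496, 0.239] pointing down, gripper open.
Joint ranges: [-2.91, 2.91], [-0.99, 1.94], [-1.21, 1.42], [-2.12, 2.29], [-1.49, 1.47], [-3.14, 3.14]. Speed limits (rad/s): [2.79, 2.79, 3.14, 3.14, 3.14, 3.14].

## Interface

Orientations are given as [roll, pitch, yaw] about the fixed x, y, z axes, in that order (R = Rz(yaw) Ry(pitch) Rx(roll)).
In Python, from bench import * gives the robot as it stands.
- The arm moves only by the tool apply_moves, never from a script. Its argument "plan" is a list that holds one entry, the list of rows, each a list of 7 numbers: the shift along the tool's x, y, z in cm, then the turn, a rotation vector about the tool's x, y, z in rad, then the opening, from 0 (shut) to 1 (fully open). A call has 1 to 5 rows; each row is the pose to reach, as a shift and turn from the pose commanded when the call began, along the tool's axes at that moment; what a row does not reach only later rows make up. A row lasts 1/12 s, in which the tool goes at most 41.7 mm and 7.16 degrees, less where a joint would pass 70% of its speed; a pose out of reach is approached as far as the arm can. A call with a gripper value outside its range is refused whole. The fingers move at their own pace and stop on an object; "squeeze" is the grip in N (left out, the last holds). Time passes only in rows, so rows that repeat a pose let the fingers close. It gives the time, the measured TCP pose, the force, the opening and the grip force at its end, in the units of the state.
- observe(): the state, without advancing time (a new reading comes with each control period).
- capture(name): name is "scene" or "top" or "wrist"; returns a dict with "frame" (384x512x3 uint8, red, green, blue), "range_z" (384x512 float32, m along the optical axis (not along the pixel's ray), 0 where there is no reading), "fx", "fy", "cx", "cy" (pixels), "dist_coeffs" ([k1, k2, p1, p2, k3] as OpenCV has them; the pictures are not rectified), "extrinsics" (4x4, takes a point from world to camera coordinates). Camera axes: x right, y down, z forward; pixel columns grow to the right and rows downward; lengths in m; the calibration is good to about 2 mm. A picture is of the moment at which its call begins.
- close_job(): hands the job in; it is judged then, once.
Trained networks look in the newest picture that a camera, given by its name, has taken for a name from the list of things; names that differ only in an ending like _2 or _b are one class to them, and where a whole thing is asked for, a point or a joint stands for the part that bears it (a point fixed in the world has none). Each returns a list of dicts, best first, with "confidence" (0 to 1); they miss things now and then, are a little off and sometimes report something else, mostly with a low value. They report only what shows in the picture. A call takes as long as a camera call. They do not tell look-alikes from the thing itself.
- look_for(thing, camera): "extent" ([left, top, width, height] in pixels, round what is visible of it).
- place_of(thing, camera): "point" ([column, row] in pixels: a listed point, or the origin of a listed thing).
The state is a dict: "clock": time; "q": joint angles; "joint_velocities": joint speeds; "effort": joint torques, N m; "eef_pos": TCP position; "eef_rot": TCP orientation; "wrist_force": force on the tool from outside, world axes, zero at the start; "ft_torque": the same for the moment, N m; "finger_gap": finger opening in m; "gripper_force": force on a finger pad.
Only numpy, scipy, OpenCV 4.12 (cv2) and the standard library are available. Lean on these libraries where they do the work, as an engineer would, in place of code of your own. Each camera call takes 0.05 s, during which the arm holds its last target. There are 200 camera calls.

## Task

Load every cuvette cassette on the bench into the feed lane: set each one upright on the lane's open apron and push it in through the spring gate, far enough that both gate leaves swing fully shut behind it. When all are in and the gate is shut, hang the folded steel flag over the bar of the rail, astride it, to show that the lane is loaded. Leave the loose vial and the loose dropper bottle standing where they are.

Things in the scene. Friction and masses are not known exactly. Their poses are not given: they have to be found in the camera images.
- lane: feed lane, an aluminium and grey channel fixed to the bench; origin at bench level (z = 0) under the middle of the gate; +x is the loading direction, through the gate into the lane. Base plate 3 mm thick, 100 mm wide, from x = -135 to +265 mm. Room for four cassettes in single file, their x along the lane; each may push those ahead of it farther in
- lane_apron (a point): point on top of the base plate, 85 mm before the gate (lane x = -85 mm): middle of the flat open apron (lane x = -135 to -45 mm) where cassettes are set down; from x = -45 mm to the gate two guides 13 mm high form a funnel that narrows from 90 to 57 mm
- lane_in (a point): point on top of the base plate, 130 mm past the gate: middle of the lane inside. Curbs 13 mm high leave 58 mm clear width, end wall at x = 260 mm. Side walls with lips on top (44 to 47 mm above the bench); the lips leave a slot 42 mm wide along the middle, through which closed fingers can follow a cassette in and be lifted out; a cassette does not fit through it
- gate_left (a joint): left gate leaf (at +y of the lane), hinged on an upright pin at x = 0, y = +36 mm of the lane, 35 mm long, from 15 to 40 mm above the bench; rad, 0 = shut, grows as it swings into the lane (to 1.6); a spring shuts it, two leaves together push back with only 1 to 3 N
- gate_right (a joint): right gate leaf (at -y of the lane), the mirror image; the leaves sweep the first 38 mm behind the gate, so a cassette's rear face must be at least 38 mm past the gate before they can shut
- cassette_0: cuvette cassette 0: closed box with grey lid and blue base, 45 (its x) x 52 (its y) x 34 mm high, 45 g; origin at the centre of its underside, z up. May be absent (None)
- cassette_1: cuvette cassette 1: closed box with grey lid and blue base, 45 (its x) x 52 (its y) x 34 mm high, 45 g; origin at the centre of its underside, z up. May be absent (None)
- cassette_2: cuvette cassette 2: closed box with grey lid and blue base, 45 (its x) x 52 (its y) x 34 mm high, 45 g; origin at the centre of its underside, z up. May be absent (None)
- cassette_3: cuvette cassette 3: closed box with grey lid and blue base, 45 (its x) x 52 (its y) x 34 mm high, 45 g; origin at the centre of its underside, z up. May be absent (None)
- flag: folded steel flag, an upside-down U standing on its two legs: 38 (its x, across the legs) x 60 (its y) x 52 mm high, legs 4 mm thick with 30 mm clear between them, open at both y ends and below; 80 g; origin on the level of its feet, midway between the legs, z up. Grip it across the legs, along its x, near the top
- flag_bridge (a point): middle of the underside of the flag's bridge, 48 mm above its feet; it rests on the bar when hung
- rail: fixed rail stand: round horizontal bar 10 mm thick along its y, between two posts about 170 mm apart; origin on the bench below the bar's middle
- rail_mid (a point): middle of the bar, on its axis, about 110 mm above the bench; y along the bar
- vial: loose screw-cap vial, 23 x 23 x 50 mm, to be left standing; origin at the centre of its underside
- dropper: loose amber dropper bottle, 37 x 35 x 98 mm, to be left standing; origin at the centre of its underside
Things that resemble listed ones, but are neither listed nor needed, are in the scene too. Leave any orange look-alike of the cassette_3 alone.

How it is judged:
On the way, in this order (a step that is already met when the one before it is completed fails the run):
1. all cassettes present are in the lane behind the shut gate (value of joint each of gate_left, gate_right below 0.12 rad and x of cassette_0 in the frame of lane between 0.045 and 0.26 m and y of cassette_0 in the frame of lane between -0.015 and 0.015 m and height (world z) of each of cassette_0, cassette_1, cassette_2, cassette_3 below 0.012 m and angle between each of cassette_0, cassette_1, cassette_2, cassette_3's own z axis and vertical below 0.15 rad and linear speed of each of cassette_0, cassette_1, cassette_2, cassette_3 below 0.03 m/s and x of cassette_1 in the frame of lane between 0.045 and 0.26 m and y of cassette_1 in the frame of lane between -0.015 and 0.015 m and x of cassette_2 in the frame of lane between 0.045 and 0.26 m and y of cassette_2 in the frame of lane between -0.015 and 0.015 m and x of cassette_3 in the frame of lane between 0.045 and 0.26 m and y of cassette_3 in the frame of lane between -0.015 and 0.015 m), for 0.2 s.
2. the flag hangs astride the bar (x of flag_bridge in the frame of rail_mid between -0.016 and 0.016 m and y of flag_bridge in the frame of rail_mid between -0.06 and 0.06 m and z of flag_bridge in the frame of rail_mid between 0 and 0.016 m and contact force between flag and rail above 0.2 N and angle between flag's own z axis and vertical below 0.7 rad and linear speed of flag below 0.05 m/s and contact force between the fingers and flag below 0.05 N), for 0.2 s.
At the end, for the whole second after the job is handed in: every cassette present is upright (0.15 rad) in the lane, origin 45 to 260 mm past the gate; both leaves shut (0.12 rad); the released flag hangs at rest astride the bar (bridge within 60 mm of the bar's middle, tilt under 0.7 rad) (all of step 1 and all of step 2); the robot touches nothing.
It fails at once if the vial or the dropper bottle is shoved more than 40 mm or knocked over (distance of any of vial, dropper from where it was at the start of the episode above 0.04 m or angle between any of vial, dropper's own z axis and vertical above 0.5 rad).
Of cassette_0, cassette_1, cassette_2, cassette_3 only 3 to 4 are there at a start; the rules pass over those that are not, and their reading is None.
At some moment in a run one of cassette_0, cassette_1, cassette_2, cassette_3 may be knocked a few centimetres aside while the robot is not near it.
It also fails if it takes over 210 s, if anything falls off the work surface, if the arm or the gripper's body presses on something with over 40 N, if the wrist force passes 120 N, or if a joint passes its speed limit or range.

## Working session

There is one attempt and no reset: what is moved stays moved. The work goes in short steps, Python scripts to look and compute and a tool call to move; the robot and the scene stay as the last step left them, time stands still between calls to the robot, and variables do not carry over. Pictures are saved under pics/ and viewed, at most 14 in all, crops included, and the job is handed in when it is done.

Besides the shell and the picture viewer there is one more tool, called after ">>>" in YAML: its name, and indented under it one key for each argument. apply_moves: Moves the arm, as the interface text tells. Its arguments: {"type":"object","properties":{"plan":{"type":"array","items":{"type":"array","items":{"type":"array","items":{"type":"number"}}}},"squeeze":{"type":"number"}},"required":["plan"]}

```bash
mkdir -p pics; ls
cat > h.py <<'E'
from bench import *
import numpy as np, cv2
from scipy.spatial.transform import Rotation as R
def K(c): return np.array([[c['fx'],0,c['cx']],[0,c['fy'],c['cy']],[0,0,1.]])
def world(c,u,v,z=None):
    """pixel -> world, by depth or on plane z"""
    n=cv2.undistortPoints(np.array([[[u,v]]],float),K(c),np.array(c['dist_coeffs']))[0,0]
    E=np.array(c['extrinsics']);Ri=E[:3,:3].T;o=-Ri@E[:3,3]
    d=Ri@np.array([n[0],n[1],1.])
    if z is None:
        s=c['range_z'][int(round(v)),int(round(u))]
    else: s=(z-o[2])/d[2]
    return o+s*d
def cloud(c):
    h,w=c['range_z'].shape
    uv=np.stack(np.meshgrid(np.arange(w),np.arange(h)),-1).reshape(-1,1,2).astype(float)
    n=cv2.undistortPoints(uv,K(c),np.array(c['dist_coeffs'])).reshape(h,w,2)
    z=c['range_z'][...,None]
    P=np.concatenate([n*z,z],-1)
    E=np.array(c['extrinsics'])
    P=(P-E[:3,3])@E[:3,:3]
    P[c['range_z']<=0]=np.nan
    return P
def proj(c,p):
    E=np.array(c['extrinsics'])
    r,_=cv2.Rodrigues(E[:3,:3])
    return cv2.projectPoints(np.array(p,float).reshape(-1,3),r,E[:3,3],K(c),np.array(c['dist_coeffs']))[0][:,0]
def save(c,n): cv2.imwrite('pics/'+n+'.png',c['frame'][...,::-1])
E
python3 - <<'E'
from h import *
print(observe())
t=capture('top');save(t,'top0');s=capture('scene');save(s,'scene0')
cv2.imwrite('pics/both.png',cv2.resize(np.vstack([t['frame'],s['frame']])[...,::-1],None,fx=.78,fy=.78))
for cam,c in(('top',t),('scene',s)):
  for n in['cassette_0','flag','vial','dropper','lane','lane_apron','lane_in','rail','rail_mid','flag_bridge']:
    for d in place_of(n,cam)[:6]:
        u,v=d['point'];
        if 0<=u<511 and 0<=v<383: print(cam,n,round(d['confidence'],2),np.round(d['point'],0),'depth',np.round(world(c,u,v),3),'z0',np.round(world(c,u,v,0),3))
E
```

```text
pics
{'clock': 0.0, 'q': array([ 1.11121802e+00,  4.87422675e-02,  9.75845363e-02,  1.62201829e+00,
       -2.02923186e-05,  1.44303809e+00]), 'joint_velocities': array([-0.00221127,  0.00021053, -0.00146463,  0.00126142,  0.00101998,
       -0.00117255]), 'effort': array([-5.93551049e-04, -3.38779342e+01,  3.20017040e+01,  2.01900158e-02,
       -7.51038101e-05,  7.24316862e-06]), 'eef_pos': array([0.17075314, 0.49581664, 0.23811491]), 'eef_rot': array([-3.13922977e+00, -2.83072190e-04,  2.80977227e+00]), 'wrist_force': array([ 1.24476726, -0.04828447,  0.26217995]), 'ft_torque': array([0.06594081, 0.0415932 , 0.01150584]), 'gripper_force': 0.0, 'finger_gap': 0.08509644813807495}
top cassette_0 0.76 [334. 167.] depth [ 0.638 -0.293  0.038] z0 [ 0.644 -0.301  0.   ]
top cassette_0 0.73 [289. 232.] depth [ 0.425 -0.148  0.035] z0 [ 0.425 -0.151  0.   ]
top cassette_0 0.73 [259. 229.] depth [ 0.433 -0.051  0.034] z0 [ 0.434 -0.052  0.   ]
top cassette_0 0.65 [343. 191.] depth [ 0.56  -0.325  0.03 ] z0 [ 0.563 -0.331  0.   ]
top cassette_0 0.5 [336. 240.] depth [ 0.402 -0.301  0.034] z0
[... 1973 characters left out ...]
001] z0 [0.439 0.278 0.   ]
scene dropper 0.84 [321. 206.] depth [ 0.68  -0.153  0.013] z0 [ 0.693 -0.15   0.   ]
scene lane 0.97 [280. 231.] depth [ 0.535 -0.099  0.019] z0 [ 0.551 -0.092  0.   ]
scene lane_apron 0.63 [314. 237.] depth [ 0.57  -0.18   0.006] z0 [ 0.576 -0.179  0.   ]
scene lane_in 0.88 [240. 212.] depth [0.52  0.012 0.047] z0 [ 0.559  0.036 -0.   ]
scene rail_mid 0.7 [268. 160.] depth [0.779 0.063 0.018] z0 [0.8   0.073 0.   ]
scene rail_mid 0.42 [319. 208.] depth [ 0.68  -0.149  0.003] z0 [ 0.683 -0.148  0.   ]
scene rail_mid 0.17 [161. 221.] depth [0.39  0.163 0.055] z0 [0.427 0.202 0.   ]
scene flag_bridge 0.62 [160. 218.] depth [0.395 0.171 0.055] z0 [0.433 0.211 0.   ]
```

Run:
```python
import cv2
t=cv2.imread('pics/top0.png')[120:280,120:380];s=cv2.imread('pics/scene0.png')[120:340,100:420]
a=cv2.resize(t,(780,480),interpolation=cv2.INTER_CUBIC);cv2.imwrite('pics/t1.png',a)
cv2.imwrite('pics/s1.png',cv2.resize(s,(800,550),interpolation=cv2.INTER_CUBIC))
```

```text
(no output)
```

View pics/t1.png

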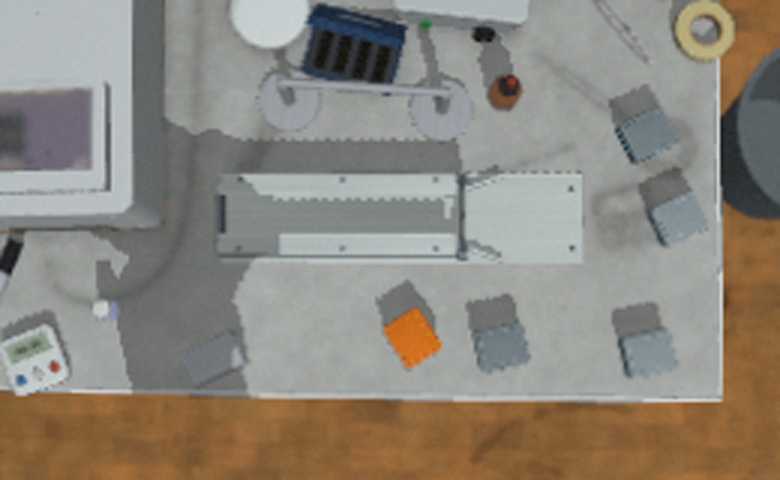

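View pics/s1.png

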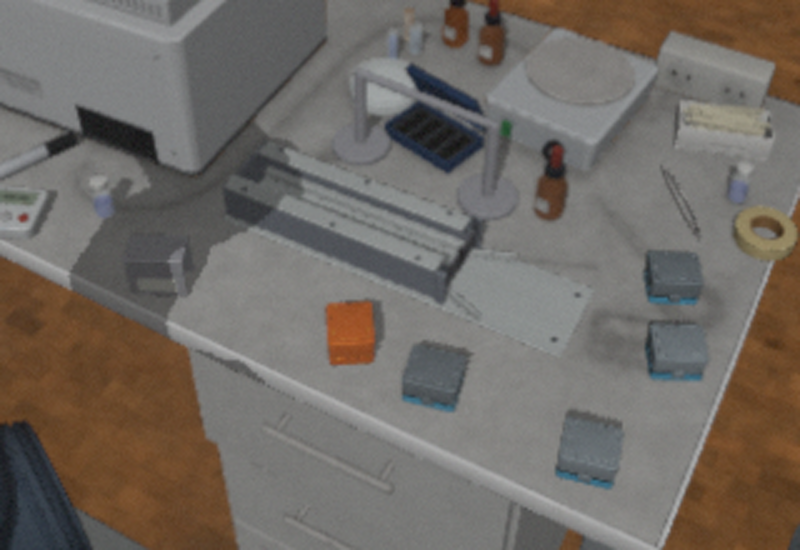

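The top view (enlarged 3x) shows four grey cassettes at about (648,130), (677,215), (500,345) and (645,350). It also shows the orange look-alike at (410,337), the flag at (213,360), and the lane with its gate at (461,215) and apron to the right. The rail bar is at (365,87), with the dropper at (505,90) and the vial at (105,310). The scene view agrees.

```bash
cat >> h.py <<'E'
def rect(P,mask):
    q=P[mask][:,:2]; (c,s,a)=cv2.minAreaRect((q*1000).astype(np.float32)); return np.round(c,1),np.round(s,1),round(a,1),len(q)
def region(P,x,y,r,z0,z1):
    with np.errstate(invalid='ignore'):
        return (np.hypot(P[...,0]-x,P[...,1]-y)<r)&(P[...,2]>z0)&(P[...,2]<z1)
def cass(c,P,x,y,r=.05,z0=.026,z1=.045):
    m=region(P,x,y,r,z0,z1); 
    return rect(P,m)
E
python3 - <<'E'
from h import *
t=capture('top');P=cloud(t)
for x,y in((.638,-.293),(.557,-.326),(.425,-.148),(.402,-.302),(.433,-.051)): print('cass',cass(t,P,x,y), np.median(P[region(P,x,y,.012,0,.1)][:,2]))
print('flag',rect(P,region(P,.39,.163,.05,.035,.07)),np.median(P[region(P,.39,.163,.02,.035,.07)],0))
print('rail',rect(P,region(P,.68,.013,.085,.095,.13)))
for n in('gate_left','gate_right','lane_in','lane_apron'):
  for d in place_of(n,'top')[:2]: print(n,d['confidence'],world(t,*d['point'],.04 if 'gate' in n else .003))
# plate / wall tops
m=(P[...,2]>.038)&(P[...,2]<.055)&(P[...,0]>.48)&(P[...,0]<.63)&(P[...,1]>-.15)&(P[...,1]<.2)
print('walls',rect(P,m))
s=capture('wrist');save(s,'w0');print(np.linalg.inv(s['extrinsics']).round(3),s['fx'])
E
```

```text
cass (array([ 648.4, -302.1]), array([44.4, 54.4]), 27.2, 214) 0.034104223473777236
cass (array([ 556.1, -335.4]), array([45.2, 52.9]), 26.9, 214) 0.034276085719704794
cass (array([ 413.4, -141.9]), array([45.7, 53.2]), 12.8, 234) 0.033242697564013046
cass (array([ 410. , -302.2]), array([45.2, 50.4]), 13.9, 214) 0.033937401563715545
cass (array([422.4, -45.2]), array([52.5, 45.5]), 34.4, 230) 0.03442784028538285
flag (array([395.1, 165.7]), array([37.1, 57.1]), 27.2, 210) [0.39154166 0.1634466  0.05139072]
rail (array([678.4,  13.7]), array([167.7,  13.7]), 86.8, 179)Traceback (most recent call last):
  File "<stdin>", line 7, in <module>
ValueError: it knows: cassette, dropper, flag, flag_bridge, lane, lane_apron, lane_in, rail, rail_mid, vial
```

Run:
```python
from h import *
t=capture('top');P=cloud(t)
m=(P[...,2]>.040)&(P[...,2]<.052)&(P[...,0]>.48)&(P[...,0]<.63)&(P[...,1]>-.15)&(P[...,1]<.2)
print('walls',rect(P,m),np.median(P[m][:,2]))
for n in('lane','lane_in','lane_apron','rail_mid'):
  for d in place_of(n,'top')[:1]: print(n,d['confidence'],world(t,*d['point'],{'rail_mid':.11,'lane':0}.get(n,.003)))
s=capture('wrist');save(s,'w0');print(np.linalg.inv(s['extrinsics']).round(3),s['fx'])
# plate end: color profile along y at x=.558
for x in(.53,.558,.58):
  uv=proj(t,[[x,y,.003] for y in np.arange(-.26,-.05,.004)]);print(x,[int(t['frame'][int(round(v)),int(round(u))].mean()) for u,v in uv])
for y in(-.15,-.2):
  uv=proj(t,[[x,y,.003] for x in np.arange(.49,.63,.004)]);print(y,[int(t['frame'][int(round(v)),int(round(u))].mean()) for u,v in uv])
```

```text
walls (array([555.3,  32.1]), array([ 91.2, 268. ]), 0.2, 1124) 0.046440809233593915
lane 0.94 [ 0.56653605 -0.10147835  0.        ]
lane_in 0.78 [0.56354566 0.03773919 0.003     ]
lane_apron 0.67 [ 0.5495434  -0.19103114  0.003     ]
rail_mid 0.93 [0.68237965 0.00378543 0.11      ]
[[ 0.326  0.896  0.301  0.094]
 [ 0.946 -0.309 -0.104  0.525]
 [ 0.     0.319 -0.948  0.375]
 [ 0.     0.     0.     1.   ]] 297.6665377182865
0.53 [137, 139, 146, 146, 152, 157, 153, 190, 191, 191, 190, 190, 190, 190, 190, 191, 189, 188, 188, 188, 188, 187, 186, 186, 189, 187, 187, 187, 187, 186, 186, 187, 186, 187, 186, 185, 133, 134, 135, 123, 91, 147, 179, 187, 189, 186, 186, 187, 187, 188, 188, 185, 187]
0.558 [135, 132, 135, 137, 143, 150, 150, 187, 187, 188, 187, 187, 187, 186, 187, 184, 185, 186, 184, 185, 185, 185, 185, 184, 185, 184, 184, 183, 185, 186, 183, 183, 183, 184, 182, 183, 183, 182, 183, 164, 83, 130, 131, 146, 181, 169, 131, 130, 130, 132, 131, 132, 130]
0.58 [139, 134, 128, 132, 142, 152, 157, 187, 187, 186, 187, 187, 187, 188, 187, 184, 188, 185, 186, 186, 185, 185, 183, 186, 186, 185, 184, 184, 185, 182, 184, 185, 183, 184, 183, 181, 183, 181, 182, 168, 114, 95, 136, 145, 145, 156, 178, 176, 180, 179, 173, 181, 178]
-0.15 [163, 163, 164, 163, 178, 182, 184, 185, 186, 184, 187, 184, 184, 183, 182, 181, 184, 183, 180, 184, 181, 184, 184, 185, 185, 182, 179, 179, 188, 155, 144, 148, 151, 156, 156]
-0.2 [165, 169, 168, 168, 165, 181, 184, 186, 185, 188, 191, 185, 185, 185, 184, 185, 184, 184, 184, 186, 184, 185, 188, 184, 185, 185, 184, 182, 181, 189, 165, 162, 157, 154, 152]
```

>>> apply_moves:
  plan:
    - [[-48.6, -67.7, 0, 0, 0, -0.576, 1], [-48.6, -67.7, 0, 0, 0, -0.576, 1], [-48.6, -67.7, 0, 0, 0, -0.576, 1], [-48.6, -67.7, 0, 0, 0, -0.576, 1], [-48.6, -67.7, 0, 0, 0, -0.576, 1]]
  squeeze: 30

```text
clock: 1.87
eef_pos: [0.2276, 0.3083, 0.2396]
eef_rot: [3.141, 0.001, -2.9]
wrist_force: [1.2, 0.1, -0.2]
finger_gap: 0.0854
gripper_force: 0.0
```

```bash
python3 -c "
from h import *
go(.41,-.302,.2,194)"
```

```text
shift cm [ -3.09 -63.62   3.95] turn [ 0.     0.001 -0.002] dist 63.8
```

>>> apply_moves:
  plan:
    - [[-1, -20, 1.3, 0, 0, 0, 1], [-1, -20, 1.3, 0, 0, 0, 1], [-1, -20, 1.3, 0, 0, 0, 1], [-1, -20, 1.3, 0, 0, 0, 1], [-1, -20, 1.3, 0, 0, 0, 1]]

```text
clock: 2.28
eef_pos: [0.284, 0.1153, 0.2267]
eef_rot: [-3.141, 0.002, -2.907]
wrist_force: [0.9, 1.0, 0.1]
finger_gap: 0.0851
gripper_force: 0.0
```

>>> apply_moves:
  plan:
    - [[-1, -20, 1.3, 0, 0, 0, 0.85], [-1, -20, 1.3, 0, 0, 0, 0.85], [-1, -20, 1.3, 0, 0, 0, 0.85], [-1, -20, 1.3, 0, 0, 0, 0.85], [-1, -20, 1.3, 0, 0, 0, 0.85]]

```text
clock: 2.7
eef_pos: [0.3404, -0.0775, 0.2137]
eef_rot: [-3.14, 0.001, -2.908]
wrist_force: [1.0, 0.9, 0.7]
finger_gap: 0.0728
gripper_force: 0.0
```

>>> apply_moves:
  plan:
    - [[-1, -20, 1.3, 0, 0, 0, 0.85], [-1, -20, 1.3, 0, 0, 0, 0.85], [-1, -20, 1.3, 0, 0, 0, 0.85], [-1, -20, 1.3, 0, 0, 0, 0.85], [-1, -20, 1.3, 0, 0, 0, 0.85]]

```text
clock: 3.12
eef_pos: [0.3968, -0.2698, 0.2002]
eef_rot: [-3.141, 0.0, -2.908]
wrist_force: [0.3, -0.1, 0.2]
finger_gap: 0.0729
gripper_force: 0.0
```

```bash
cat >> h.py <<'E'
def wc(x,y,r=.048):
    """refine a cassette by the wrist camera"""
    c=capture('wrist');P=cloud(c)
    for _ in range(2):
        a=cass(c,P,x,y,r); x,y=a[0]/1000
    print('wrist',a, 'z',np.nanmedian(P[region(P,x,y,.015,.01,.06)][:,2]).round(4)); return c,P
E
python3 -c "
from h import *
c,P=wc(.41,-.302);save(c,'w1')
t=capture('top');print(cass(t,cloud(t),.41,-.302))
go(.41,-.302,.1,194)"
```

```text
wrist (array([ 408.1, -299.4]), array([45.4, 52.7]), 12.9, 2119) z 0.0353
(array([ 420.9, -297.6]), array([20.6, 48. ]), 17.8, 65)
shift cm [-0.58 -3.32  9.86] turn [ 0.    -0.002 -0.014] dist 10.4
```

View pics/w1.png

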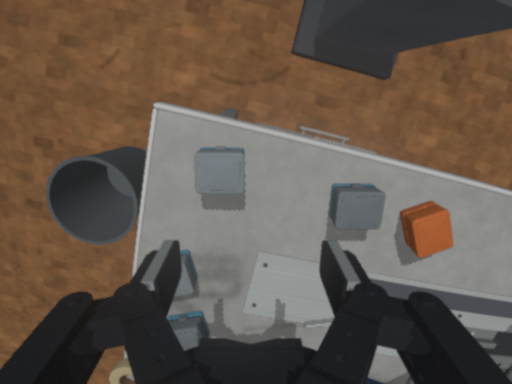

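>>> apply_moves:
  plan:
    - [[-0.4, -3.1, 4, 0, 0, 0, 0.85], [-0.4, -3.1, 8, 0, 0, 0, 0.85], [-0.4, -3.1, 12, 0, 0, 0, 0.85], [-0.4, -3.1, 14, 0, 0, 0, 0.85], [-0.4, -3.1, 14, 0, 0, 0, 0.85]]

```text
clock: 3.63
eef_pos: [0.4033, -0.2914, 0.0536]
eef_rot: [3.13, -0.008, -2.906]
wrist_force: [-0.4, 1.0, -0.9]
finger_gap: 0.0725
gripper_force: 0.0
```

>>> apply_moves:
  plan:
    - [[0, 0, 2, 0, 0, 0, 0.85], [0, 0, 3.5, 0, 0, 0, 0.85], [0, 0, 4.7, 0, 0, 0, 0.85], [0, 0, 4.7, 0, 0, 0, 0.5], [0, 0, 4.7, 0, 0, 0, 0.45]]

```text
clock: 4.05
eef_pos: [0.4081, -0.296, 0.0147]
eef_rot: [-3.141, 0.0, -2.906]
wrist_force: [0.5, 0.5, 0.7]
finger_gap: 0.0523
gripper_force: 32.1
```

>>> apply_moves:
  plan:
    - [[0, 0, 0, 0, 0, 0, 0.3], [0, 0, 0, 0, 0, 0, 0.3], [0, 0, 0, 0, 0, 0, 0.3], [0, 0, 0, 0, 0, 0, 0.3], [0, 0, 0, 0, 0, 0, 0.3]]

```text
clock: 4.47
eef_pos: [0.4082, -0.2964, 0.0144]
eef_rot: [-3.141, 0.001, -2.906]
wrist_force: [0.4, 1.5, 1.3]
finger_gap: 0.0527
gripper_force: 32.3
```

>>> apply_moves:
  plan:
    - [[0, 0, -2, 0, 0, 0, 0.3], [0, 0, -5, 0, 0, -0.12, 0.3], [0, 0, -8, 0, 0, -0.24, 0.3], [0, 0, -8, 0, 0, -0.36, 0.3], [0, 0, -8, 0, 0, -0.48, 0.3]]

```text
clock: 4.88
eef_pos: [0.4094, -0.2976, 0.0969]
eef_rot: [-3.135, 0.001, -2.42]
wrist_force: [-0.0, 0.7, -0.9]
finger_gap: 0.0525
gripper_force: 32.2
```

>>> apply_moves:
  plan:
    - [[0, 0, 0, 0, 0, -0.12, 0.3], [0, 0, 0, 0, 0, -0.24, 0.3], [0, 0, 0, 0, 0, -0.36, 0.3], [0, 0, 0, 0, 0, -0.48, 0.3], [0, 0, 0, 0, 0, -0.6, 0.3]]

```text
clock: 5.3
eef_pos: [0.4077, -0.296, 0.0936]
eef_rot: [3.141, 0.0, -1.82]
wrist_force: [-0.1, -0.1, 0.0]
finger_gap: 0.0524
gripper_force: 32.1
```

```bash
python3 -c "
from h import *
go(.556,-.185,.094,270)"
```

```text
shift cm [-14.42 -11.63  -0.04] turn [ 0.    0.   -0.25] dist 18.5
```

>>> apply_moves:
  plan:
    - [[-3.2, -2.6, 0, 0, 0, -0.1, 0.3], [-6.4, -5.2, 0, 0, 0, -0.2, 0.3], [-9.6, -7.8, 0, 0, 0, -0.25, 0.3], [-12.8, -10.3, 0, 0, 0, -0.25, 0.3], [-14.4, -11.6, 0, 0, 0, -0.25, 0.3]]

```text
clock: 5.72
eef_pos: [0.5594, -0.183, 0.0936]
eef_rot: [-3.14, 0.001, -1.573]
wrist_force: [-0.9, -1.6, -0.3]
finger_gap: 0.0525
gripper_force: 32.1
```

>>> apply_moves:
  plan:
    - [[0, 0, 2.5, 0, 0, 0, 0.3], [0, 0, 4.5, 0, 0, 0, 0.3], [0, 0, 6, 0, 0, 0, 0.3], [0, 0, 7, 0, 0, 0, 0.3], [0, 0, 7.4, 0, 0, 0, 0.3]]

```text
clock: 6.13
eef_pos: [0.5547, -0.1851, 0.0174]
eef_rot: [3.138, 0.002, -1.576]
wrist_force: [-8.0, 4.4, 19.7]
finger_gap: 0.0521
gripper_force: 35.0
```

```bash
python3 -c "
from h import *
go(.556,-.185,.0175,270);o=observe();print(o['eef_pos'],o['wrist_force'])
c=capture('scene');cv2.imwrite('pics/s2.png',cv2.resize(c['frame'][180:300,220:420,::-1],(800,480)))"
```

```text
shift cm [-0.01 -0.13 -0.01] turn [ 0.004  0.002 -0.005] dist 0.1
[ 0.55471313 -0.18510495  0.01741998] [-7.95274737  4.37763962 19.729176  ]
```

View pics/s2.png

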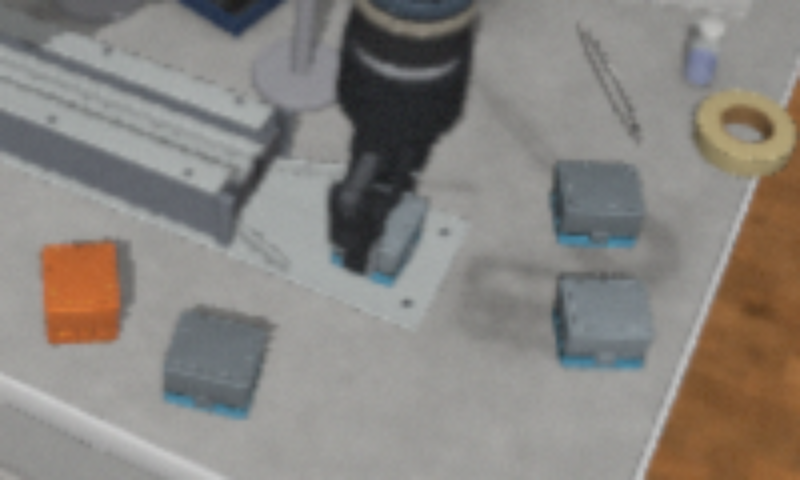

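>>> apply_moves:
  plan:
    - [[0, 0, 0, 0, 0, 0, 0.85], [0, 0, 0, 0, 0, 0, 0.85], [0, 0, -2.5, 0, 0, 0, 0.85], [0, 0, -5, 0, 0, 0, 0.85], [0, 0, -5, 0, 0, 0, 0.85]]

```text
clock: 6.6
eef_pos: [0.5606, -0.1881, 0.077]
eef_rot: [-3.13, -0.005, -1.577]
wrist_force: [1.9, -0.5, 1.3]
finger_gap: 0.0724
gripper_force: 0.0
```

>>> apply_moves:
  plan:
    - [[2.5, 0, 0, 0, 0, 0, 0.4], [5.2, 0, 0, 0, 0, 0, 0], [5.2, 0, 0, 0, 0, 0, 0], [5.2, 0, 2, 0, 0, 0, 0], [5.2, 0, 4.5, 0, 0, 0, 0]]

```text
clock: 7.02
eef_pos: [0.5594, -0.2405, 0.0286]
eef_rot: [-3.133, -0.004, -1.578]
wrist_force: [-0.2, -0.4, -0.2]
finger_gap: 0.0117
gripper_force: 0.0
```

```bash
python3 -c "
from h import *
o=observe();print(o['eef_pos'],o['wrist_force'],o['finger_gap'])
go(.556,-.055,.022,270)
wc(.556,-.185,.05)"
```

```text
[ 0.55939461 -0.24051592  0.0286121 ] [-0.24324447 -0.37329329 -0.16932468] 0.011714342314316244
shift cm [-18.55   0.47   0.58] turn [-0.008 -0.004 -0.007] dist 18.6
wrist (array([ 559.7, -219.1]), array([38.9, 63.3]), 0.2, 2496) z 0.0289
```

>>> apply_moves:
  plan:
    - [[0, 0.1, 0.3, 0, 0, 0, 0], [-1.2, 0.1, 0.3, 0, 0, 0, 0], [-2.4, 0.1, 0.3, 0, 0, 0, 0], [-3.6, 0.1, 0.3, 0, 0, 0, 0], [-4.8, 0.1, 0.3, 0, 0, 0, 0]]

```text
clock: 7.48
eef_pos: [0.5564, -0.1886, 0.0234]
eef_rot: [-3.139, -0.001, -1.575]
wrist_force: [0.1, -0.3, 0.6]
finger_gap: 0.0
gripper_force: 0.2
```

>>> apply_moves:
  plan:
    - [[-1.2, 0, 0, 0, 0, 0, 0], [-2.4, 0, 0, 0, 0, 0, 0], [-3.6, 0, 0, 0, 0, 0, 0], [-4.8, 0, 0, 0, 0, 0, 0], [-5, 0, 0, 0, 0, 0, 0]]

```text
clock: 7.9
eef_pos: [0.5558, -0.138, 0.022]
eef_rot: [-3.141, -0.0, -1.574]
wrist_force: [0.3, -1.2, 1.0]
finger_gap: 0.0002
gripper_force: 1.0
```

```bash
python3 -c "
from h import *
o=observe();print(o['eef_pos'],o['wrist_force'],o['finger_gap'])
go(.556,-.055,.022,270)
c=capture('wrist');save(c,'w3')"
```

```text
[ 0.55580697 -0.13800384  0.02200731] [ 0.31459264 -1.18306361  0.99232204] 0.00021309222016062005
shift cm [-8.3   0.01  0.  ] turn [-0.    -0.    -0.003] dist 8.3
```

View pics/w3.png

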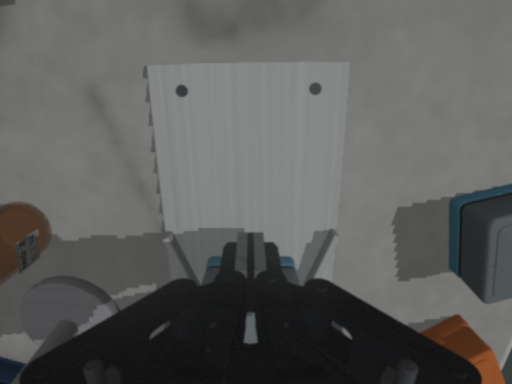

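The cassette's blue base edge shows square and centred in front of the fingers at (250,262), inside the funnel guides. I'll push on.

>>> apply_moves:
  plan:
    - [[-1, 0, 0, 0, 0, 0, 0], [-2, 0, 0, 0, 0, 0, 0], [-3, 0, 0, 0, 0, 0, 0], [-4, 0, 0, 0, 0, 0, 0], [-5, 0, 0, 0, 0, 0, 0]]

```text
clock: 8.37
eef_pos: [0.5556, -0.0888, 0.0214]
eef_rot: [3.141, 0.0, -1.576]
wrist_force: [0.3, 0.2, 0.4]
finger_gap: -0.0005
gripper_force: 0.4
```

>>> apply_moves:
  plan:
    - [[-1, 0, 0, 0, 0, 0, 0], [-2, 0, 0, 0, 0, 0, 0], [-3, 0, 0, 0, 0, 0, 0], [-3.5, 0, 0, 0, 0, 0, 0], [-3.5, 0, 0, 0, 0, 0, 0]]

```text
clock: 8.78
eef_pos: [0.5558, -0.0533, 0.0214]
eef_rot: [3.141, 0.001, -1.574]
wrist_force: [0.1, 0.0, -0.3]
finger_gap: 0.0002
gripper_force: 0.0
```

>>> apply_moves:
  plan:
    - [[0.1, 0, -2, 0, 0, 0, 0], [0.1, 0, -5, 0, 0, 0, 0], [0.1, 0, -8, 0, 0, 0, 0], [0.1, 0, -11, 0, 0, 0, 0], [0.1, 0, -11, 0, 0, 0, 0]]

```text
clock: 9.2
eef_pos: [0.5603, -0.0571, 0.1394]
eef_rot: [-3.129, -0.003, -1.577]
wrist_force: [0.5, 0.6, 1.6]
finger_gap: 0.0002
gripper_force: 0.0
```

```bash
cat >> h.py <<'E'
def status():
    t=capture('top');P=cloud(t); out=[]
    for d in place_of('cassette_0','top'):
        if d['confidence']<.3: continue
        p=world(t,*d['point'],.034); a=cass(t,P,p[0],p[1])
        print('top',round(d['confidence'],2),p.round(3),a, t['frame'][int(d['point'][1]),int(d['point'][0])])
    return t,P
E
python3 -c "
from h import *
o=observe();print(o['eef_pos'],o['wrist_force'],o['finger_gap'])
status()
c=capture('wrist');save(c,'w4')"
```

```text
[ 0.56032784 -0.05708295  0.13942815] [0.4703661  0.56777323 1.63502447] 0.0002493561791344622
top 0.7 [ 0.551 -0.324  0.034] (array([ 556.2, -335.7]), array([45.2, 52.6]), 27.6, 214) [139 152 158]
top 0.64 [ 0.413 -0.134  0.034] (array([ 413.3, -141.7]), array([45.8, 53.2]), 13.1, 234) [118 130 135]
top 0.55 [ 0.639 -0.294  0.034] (array([ 648. , -301.5]), array([44.4, 51.2]), 26.7, 211) [120 132 136]
```

View pics/w4.png

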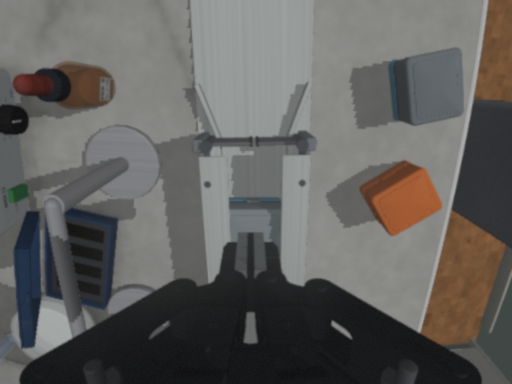

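The gate leaves are shut at (255,142), with the cassette inside behind them at (255,200). Next is the cassette near (430,90).

```bash
python3 -c "
from h import *
wc(.413,-.142)
go(.413,-.142,.139,270); go(.413,-.142,.139,193)"
```

```text
wrist (array([ 415.1, -139.4]), array([45.7, 53.4]), 12.6, 4145) z 0.0355
shift cm [ 8.68 14.2  -0.82] turn [ 0.001  0.    -0.006] dist 16.7
shift cm [ 8.68 14.2  -0.82] turn [ 1.000e-03 -1.000e-03  1.338e+00] dist 16.7
```

>>> apply_moves:
  plan:
    - [[1.9, 3.2, 0, 0, 0, 0.12, 0], [3.8, 6.3, 0, 0, 0, 0.24, 0.85], [5.7, 9.5, 0, 0, 0, 0.36, 0.85], [7.6, 12.6, 0, 0, 0, 0.48, 0.85], [8.5, 14.1, 0, 0, 0, 0.6, 0.85]]

```text
clock: 9.82
eef_pos: [0.4102, -0.1406, 0.129]
eef_rot: [3.136, -0.002, -2.184]
wrist_force: [1.1, 0.7, 0.9]
finger_gap: 0.0482
gripper_force: 0.0
```

>>> apply_moves:
  plan:
    - [[0, 0, 0, 0, 0, 0.12, 0.85], [0, 0, 0, 0, 0, 0.24, 0.85], [0, 0, 0, 0, 0, 0.36, 0.85], [0, 0, 0, 0, 0, 0.48, 0.85], [0, 0, 0, 0, 0, 0.6, 0.85]]

```text
clock: 10.23
eef_pos: [0.4132, -0.1397, 0.1294]
eef_rot: [3.139, -0.003, -2.783]
wrist_force: [-0.9, 0.7, 0.2]
finger_gap: 0.0722
gripper_force: 0.0
```

>>> apply_moves:
  plan:
    - [[0, 0, 1, 0, 0, 0.07, 0.85], [0, 0, 2.5, 0, 0, 0.14, 0.85], [0, 0, 4, 0, 0, 0.14, 0.85], [0, 0, 4, 0, 0, 0.14, 0.85], [0, 0, 4, 0, 0, 0.14, 0.85]]

```text
clock: 10.65
eef_pos: [0.4126, -0.1392, 0.0892]
eef_rot: [3.138, -0.004, -2.916]
wrist_force: [-0.1, -1.1, -0.8]
finger_gap: 0.0723
gripper_force: 0.0
```

```bash
python3 -c "
from h import *
o=observe();print(o['eef_pos'],o['eef_rot'],o['finger_gap'])
wc(.4145,-.14)
go(.4145,-.14,.0145,192.7)"
```

```text
[ 0.41257967 -0.13920803  0.08919603] [ 3.1379257  -0.00432359 -2.91611702] 0.0723090450588103
wrist (array([ 414.3, -139.2]), array([46.3, 53.2]), 12.5, 4694) z 0.0354
shift cm [-0.1  -0.06  7.6 ] turn [ 0.002 -0.002  0.004] dist 7.6
```

>>> apply_moves:
  plan:
    - [[-0.1, 0, 2.5, 0, 0, 0, 0.85], [-0.1, 0, 5, 0, 0, 0, 0.85], [-0.1, 0, 6.5, 0, 0, 0, 0.85], [-0.1, 0, 7.5, 0, 0, 0, 0.85], [-0.1, 0, 7.5, 0, 0, 0, 0.5]]

```text
clock: 11.12
eef_pos: [0.4141, -0.1393, 0.0149]
eef_rot: [3.139, -0.003, -2.916]
wrist_force: [-0.5, 0.5, -0.7]
finger_gap: 0.0622
gripper_force: 0.0
```

>>> apply_moves:
  plan:
    - [[0, 0, 0, 0, 0, 0, 0.3], [0, 0, 0, 0, 0, 0, 0.3], [0, 0, 0, 0, 0, 0, 0.3], [0, 0, 0, 0, 0, 0, 0.3], [0, 0, 0, 0, 0, 0, 0.3]]

```text
clock: 11.53
eef_pos: [0.4163, -0.1403, 0.0175]
eef_rot: [-3.14, 0.001, -2.916]
wrist_force: [-0.2, 0.7, -0.2]
finger_gap: 0.0526
gripper_force: 32.3
```

>>> apply_moves:
  plan:
    - [[0, 0, -2, 0, 0, 0, 0.3], [0, 0, -5, 0, 0, -0.12, 0.3], [0, 0, -8, 0, 0, -0.24, 0.3], [0, 0, -8, 0, 0, -0.36, 0.3], [0, 0, -8, 0, 0, -0.48, 0.3]]

```text
clock: 11.95
eef_pos: [0.4178, -0.1411, 0.1]
eef_rot: [-3.135, 0.002, -2.43]
wrist_force: [0.1, -0.4, -0.7]
finger_gap: 0.0525
gripper_force: 32.4
```

>>> apply_moves:
  plan:
    - [[0, 0, 0, 0, 0, -0.12, 0.3], [0, 0, 0, 0, 0, -0.24, 0.3], [0, 0, 0, 0, 0, -0.36, 0.3], [0, 0, 0, 0, 0, -0.48, 0.3], [0, 0, 0, 0, 0, -0.6, 0.3]]

```text
clock: 12.37
eef_pos: [0.4157, -0.14, 0.0969]
eef_rot: [-3.141, -0.0, -1.83]
wrist_force: [-0.9, -0.4, -0.6]
finger_gap: 0.0526
gripper_force: 32.3
```

```bash
python3 -c "
from h import *
capture('top');go(.556,-.185,.094,270)"
```

```text
shift cm [  0.8  -14.71   0.3 ] turn [-0.001 -0.    -0.256] dist 14.7
```

>>> apply_moves:
  plan:
    - [[0.2, -3.5, 0, 0, 0, -0.1, 0.3], [0.4, -7, 0, 0, 0, -0.2, 0.3], [0.6, -10.5, 0, 0, 0, -0.256, 0.3], [0.8, -13.5, 0, 0, 0, -0.256, 0.3], [0.8, -14.7, 0, 0, 0, -0.256, 0.3]]

```text
clock: 12.83
eef_pos: [0.5589, -0.1878, 0.0964]
eef_rot: [-3.139, -0.001, -1.583]
wrist_force: [-0.4, -0.1, -0.6]
finger_gap: 0.0526
gripper_force: 32.4
```

>>> apply_moves:
  plan:
    - [[0, 0, 2.5, 0, 0, 0, 0.3], [0, 0, 4.5, 0, 0, 0, 0.3], [0, 0, 6.2, 0, 0, 0, 0.3], [0, 0, 7.2, 0, 0, 0, 0.3], [0, 0, 7.6, 0, 0, 0, 0.3]]

```text
clock: 13.25
eef_pos: [0.554, -0.1856, 0.0197]
eef_rot: [3.138, 0.002, -1.582]
wrist_force: [-7.3, 3.0, 14.0]
finger_gap: 0.0527
gripper_force: 34.1
```

>>> apply_moves:
  plan:
    - [[0, 0, 0, 0, 0, 0, 0.85], [0, 0, 0, 0, 0, 0, 0.85], [0, 0, -2.5, 0, 0, 0, 0.85], [0, 0, -5, 0, 0, 0, 0.85], [0, 0, -5, 0, 0, 0, 0.85]]

```text
clock: 13.67
eef_pos: [0.5594, -0.1882, 0.0777]
eef_rot: [-3.131, -0.005, -1.581]
wrist_force: [1.5, -0.7, 1.6]
finger_gap: 0.0723
gripper_force: 0.0
```

>>> apply_moves:
  plan:
    - [[2.5, 0, 0, 0, 0, 0, 0.4], [5.2, 0, 0, 0, 0, 0, 0], [5.2, 0, 0, 0, 0, 0, 0], [5.2, 0, 2, 0, 0, 0, 0], [5.2, 0, 4.8, 0, 0, 0, 0]]

```text
clock: 14.08
eef_pos: [0.5586, -0.2409, 0.0271]
eef_rot: [-3.132, -0.005, -1.582]
wrist_force: [0.2, -0.3, -0.4]
finger_gap: 0.012
gripper_force: 0.0
```

>>> apply_moves:
  plan:
    - [[0, 0, 0, 0, 0, 0, 0], [-1.2, 0, 0, 0, 0, 0, 0], [-2.4, 0, 0, 0, 0, 0, 0], [-3.6, 0, 0, 0, 0, 0, 0], [-4, 0, 0, 0, 0, 0, 0]]

```text
clock: 14.5
eef_pos: [0.5564, -0.196, 0.0246]
eef_rot: [-3.139, -0.0, -1.578]
wrist_force: [1.1, 0.4, 1.0]
finger_gap: -0.0
gripper_force: 0.2
```

```bash
python3 -c "
from h import *
o=observe();print(o['eef_pos'],o['wrist_force'],o['finger_gap'])
go(.556,-.055,.022,270)
c=capture('wrist');cv2.imwrite('pics/w5.png',cv2.resize(c['frame'][...,::-1],None,fx=.6,fy=.6))"
```

```text
[ 0.55644335 -0.19600975  0.02464765] [1.12345571 0.36705848 0.96545455] -3.379014412649597e-05
shift cm [-14.1    0.14   0.26] turn [-0.003 -0.    -0.007] dist 14.1
```

View pics/w5.png

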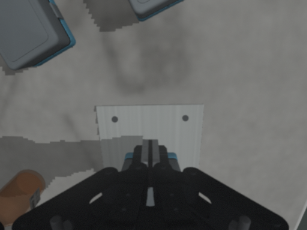

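The second cassette sits square ahead of the fingers at (150,155). I'll push it in.

>>> apply_moves:
  plan:
    - [[-1, 0.1, 0.2, 0, 0, 0, 0], [-2, 0.1, 0.2, 0, 0, 0, 0], [-3, 0.1, 0.2, 0, 0, 0, 0], [-4, 0.1, 0.2, 0, 0, 0, 0], [-5, 0.1, 0.2, 0, 0, 0, 0]]

```text
clock: 14.97
eef_pos: [0.5547, -0.1479, 0.0207]
eef_rot: [-3.142, -0.002, -1.58]
wrist_force: [0.3, -2.3, 0.6]
finger_gap: 0.0005
gripper_force: 1.3
```

>>> apply_moves:
  plan:
    - [[-1, 0, 0, 0, 0, 0, 0], [-2, 0, 0, 0, 0, 0, 0], [-3, 0, 0, 0, 0, 0, 0], [-4, 0, 0, 0, 0, 0, 0], [-5, 0, 0, 0, 0, 0, 0]]

```text
clock: 15.38
eef_pos: [0.5551, -0.0971, 0.0206]
eef_rot: [3.142, 0.0, -1.58]
wrist_force: [-1.0, -2.2, 0.1]
finger_gap: 0.0001
gripper_force: 0.4
```

>>> apply_moves:
  plan:
    - [[-1, 0, 0, 0, 0, 0, 0], [-2, 0, 0, 0, 0, 0, 0], [-3, 0, 0, 0, 0, 0, 0], [-4, 0, 0, 0, 0, 0, 0], [-4.2, 0, 0, 0, 0, 0, 0]]

```text
clock: 15.8
eef_pos: [0.5553, -0.0542, 0.0204]
eef_rot: [3.141, 0.001, -1.578]
wrist_force: [0.3, -0.9, 0.8]
finger_gap: -0.0001
gripper_force: 0.4
```

>>> apply_moves:
  plan:
    - [[0.1, 0, -2, 0, 0, 0, 0], [0.1, 0, -5, 0, 0, 0, 0], [0.1, 0, -8, 0, 0, 0, 0], [0.1, 0, -11, 0, 0, 0, 0], [0.1, 0, -11, 0, 0, 0, 0]]

```text
clock: 16.22
eef_pos: [0.5597, -0.0578, 0.1382]
eef_rot: [-3.13, -0.002, -1.58]
wrist_force: [1.8, 0.1, 1.6]
finger_gap: -0.0004
gripper_force: 0.0
```

```bash
python3 -c "
from h import *
status()
c=capture('wrist');cv2.imwrite('pics/w6.png',c['frame'][90:290,150:400,::-1])
go(.556,-.335,.133,207)"
```

```text
top 0.82 [ 0.641 -0.302  0.034] (array([ 648.6, -302.6]), array([44.3, 54.9]), 27.1, 212) [119 131 137]
top 0.73 [0.549 0.023 0.034] (array([555. ,  39.3]), array([53.4, 91.4]), 79.0, 213) [141 155 160]
top 0.69 [ 0.555 -0.324  0.034] (array([ 556. , -335.1]), array([45.2, 53.4]), 27.1, 217) [138 153 157]
shift cm [27.79 -0.28 -0.23] turn [-0.00e+00  1.00e-03  1.09e+00] dist 27.8
```

View pics/w6.png

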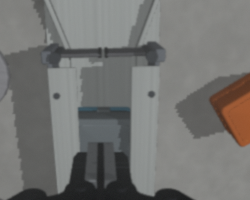

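The gate is shut again at (102,54) in the crop. Next is the cassette at (0.556,-0.335).

>>> apply_moves:
  plan:
    - [[3, 0, 0, 0, 0, 0, 0.85], [6, 0, 0, 0, 0, 0, 0.85], [9, 0, 0, 0, 0, 0, 0.85], [12, 0, 0, 0, 0, 0, 0.85], [15, 0, 0, 0, 0, 0, 0.85]]

```text
clock: 16.78
eef_pos: [0.5526, -0.2077, 0.1279]
eef_rot: [3.138, 0.002, -1.58]
wrist_force: [-0.2, -0.0, -0.5]
finger_gap: 0.0607
gripper_force: 0.0
```

>>> apply_moves:
  plan:
    - [[3, 0, 0, 0, 0, 0.12, 0.85], [6, 0, 0, 0, 0, 0.24, 0.85], [9, 0, 0, 0, 0, 0.36, 0.85], [12, -0.1, 0, 0, 0, 0.48, 0.85], [12.6, -0.1, 0, 0, 0, 0.6, 0.85]]

```text
clock: 17.2
eef_pos: [0.5521, -0.3373, 0.1273]
eef_rot: [3.139, -0.002, -2.191]
wrist_force: [0.6, 1.3, 0.9]
finger_gap: 0.0725
gripper_force: 0.0
```

>>> apply_moves:
  plan:
    - [[0, 0, 1, 0, 0, 0.12, 0.85], [0, 0, 2.5, 0, 0, 0.24, 0.85], [0, 0, 4, 0, 0, 0.36, 0.85], [0, 0, 4, 0, 0, 0.48, 0.85], [0, 0, 4, 0, 0, 0.49, 0.85]]

```text
clock: 17.62
eef_pos: [0.5516, -0.3315, 0.0859]
eef_rot: [3.134, -0.003, -2.673]
wrist_force: [0.2, -0.1, -0.4]
finger_gap: 0.0728
gripper_force: 0.0
```

```bash
python3 -c "
from h import *
wc(.556,-.335)
go(.555,-.333,.0155,207);o=observe();print(o['eef_pos'],o['eef_rot'])"
```

```text
wrist (array([ 555.9, -332.5]), array([46. , 53.1]), 25.8, 4779) z 0.0353
shift cm [-0.21 -0.24  7.2 ] turn [ 0.005 -0.002  0.001] dist 7.2
[ 0.55239584 -0.33206613  0.08747874] [ 3.13661001e+00 -2.22439455e-03 -2.66907313e+00]
```

>>> apply_moves:
  plan:
    - [[-0.3, -0.2, 2.5, 0, 0, 0, 0.85], [-0.3, -0.2, 5, 0, 0, 0, 0.85], [-0.3, -0.2, 6.3, 0, 0, 0, 0.85], [-0.3, -0.2, 7.1, 0, 0, 0, 0.85], [-0.3, -0.2, 7.1, 0, 0, 0, 0.5]]

```text
clock: 18.08
eef_pos: [0.5558, -0.3323, 0.0167]
eef_rot: [3.137, -0.002, -2.669]
wrist_force: [-0.3, 0.6, 0.4]
finger_gap: 0.0625
gripper_force: 0.0
```

>>> apply_moves:
  plan:
    - [[0, 0, 0, 0, 0, 0, 0.3], [0, 0, 0, 0, 0, 0, 0.3], [0, 0, 0, 0, 0, 0, 0.3], [0, 0, 0, 0, 0, 0, 0.3], [0, 0, 0, 0, 0, 0, 0.3]]

```text
clock: 18.5
eef_pos: [0.5581, -0.3341, 0.0208]
eef_rot: [-3.14, 0.001, -2.67]
wrist_force: [-0.5, 0.3, 0.3]
finger_gap: 0.052
gripper_force: 34.8
```

>>> apply_moves:
  plan:
    - [[0, 0, -2, 0, 0, 0, 0.3], [0, 0, -5, 0, 0, -0.12, 0.3], [0, 0, -8, 0, 0, -0.24, 0.3], [0, 0, -8, 0, 0, -0.36, 0.3], [0, 0, -8, 0, 0, -0.48, 0.3]]

```text
clock: 18.92
eef_pos: [0.5597, -0.3353, 0.1042]
eef_rot: [-3.134, -0.0, -2.184]
wrist_force: [0.2, 0.8, -0.6]
finger_gap: 0.0527
gripper_force: 34.9
```

>>> apply_moves:
  plan:
    - [[0, 0, 0, 0, 0, -0.12, 0.3], [0, 0, 0, 0, 0, -0.24, 0.3], [0, 0, 0, 0, 0, -0.36, 0.3], [0, 0, 0, 0, 0, -0.48, 0.3], [0, 0, 0, 0, 0, -0.6, 0.3]]

```text
clock: 19.33
eef_pos: [0.5577, -0.3338, 0.1001]
eef_rot: [-3.141, -0.0, -1.584]
wrist_force: [0.8, -0.4, -0.5]
finger_gap: 0.0524
gripper_force: 34.9
```

```bash
python3 -c "
from h import *
capture('top');go(.556,-.185,.094,270)"
```

```text
shift cm [-14.87   0.31   0.6 ] turn [-0.   -0.   -0.01] dist 14.9
```

>>> apply_moves:
  plan:
    - [[-3.5, 0.1, 0, 0, 0, 0, 0.3], [-7, 0.2, 0, 0, 0, 0, 0.3], [-10.5, 0.3, 0, 0, 0, 0, 0.3], [-13.5, 0.3, 0, 0, 0, 0, 0.3], [-14.9, 0.3, 0, 0, 0, 0, 0.3]]

```text
clock: 19.8
eef_pos: [0.5572, -0.181, 0.1]
eef_rot: [-3.142, 0.002, -1.59]
wrist_force: [0.1, -0.5, 0.9]
finger_gap: 0.0525
gripper_force: 34.9
```

>>> apply_moves:
  plan:
    - [[0, 0, 2.5, 0, 0, 0, 0.3], [0, 0, 4.5, 0, 0, 0, 0.3], [0, 0, 6.2, 0, 0, 0, 0.3], [0, 0, 7.2, 0, 0, 0, 0.3], [0, 0, 7.6, 0, 0, 0, 0.3]]

```text
clock: 20.22
eef_pos: [0.5561, -0.1843, 0.0221]
eef_rot: [3.138, 0.001, -1.592]
wrist_force: [-2.6, 0.9, 6.8]
finger_gap: 0.0523
gripper_force: 35.6
```

>>> apply_moves:
  plan:
    - [[0, 0, 0, 0, 0, 0, 0.85], [0, 0, 0, 0, 0, 0, 0.85], [0, 0, -2.5, 0, 0, 0, 0.85], [0, 0, -5, 0, 0, 0, 0.85], [0, 0, -5, 0, 0, 0, 0.85]]

```text
clock: 20.63
eef_pos: [0.5618, -0.1869, 0.0811]
eef_rot: [-3.13, -0.005, -1.591]
wrist_force: [2.1, 0.3, 0.2]
finger_gap: 0.0719
gripper_force: 0.0
```

>>> apply_moves:
  plan:
    - [[2.5, 0, 0, 0, 0, 0, 0.4], [5.2, 0, 0, 0, 0, 0, 0], [5.2, 0, 0, 0, 0, 0, 0], [5.2, 0, 2, 0, 0, 0, 0], [5.2, 0, 5, 0, 0, 0, 0]]

```text
clock: 21.05
eef_pos: [0.5608, -0.2398, 0.0289]
eef_rot: [-3.131, -0.006, -1.592]
wrist_force: [0.5, -0.3, -0.1]
finger_gap: 0.012
gripper_force: 0.0
```

>>> apply_moves:
  plan:
    - [[0, 0, 0.2, 0, 0, 0, 0], [-1.2, 0, 0.2, 0, 0, 0, 0], [-2.4, 0, 0.2, 0, 0, 0, 0], [-3.6, 0, 0.2, 0, 0, 0, 0], [-4, 0, 0.2, 0, 0, 0, 0]]

```text
clock: 21.47
eef_pos: [0.5585, -0.1944, 0.0238]
eef_rot: [-3.139, -0.0, -1.588]
wrist_force: [0.1, -0.6, 0.3]
finger_gap: 0.0002
gripper_force: 0.2
```

```bash
python3 -c "
from h import *
o=observe();print(o['eef_pos'],o['wrist_force'],o['finger_gap'])
go(.556,-.055,.022,270)
c=capture('wrist');P=cloud(c);b=(c['frame'][...,2].astype(int)-c['frame'][...,0]>50)
m=b&region(P,.556,-.19,.05,-.01,.04);print('blue rear edge', rect(P,m) if m.any() else 0)"
```

```text
[ 0.55854056 -0.19439035  0.0237601 ] [ 0.08150235 -0.62159634  0.31055142] 0.00017838141710273944
shift cm [-13.93   0.49   0.17] turn [-0.003 -0.    -0.017] dist 13.9
blue rear edge 0
```

>>> apply_moves:
  plan:
    - [[-1, 0.2, 0.1, 0, 0, -0.017, 0], [-2, 0.3, 0.2, 0, 0, -0.017, 0], [-3, 0.3, 0.2, 0, 0, -0.017, 0], [-4, 0.3, 0.2, 0, 0, -0.017, 0], [-5, 0.4, 0.2, 0, 0, -0.017, 0]]

```text
clock: 21.93
eef_pos: [0.5543, -0.1462, 0.0197]
eef_rot: [-3.141, -0.002, -1.573]
wrist_force: [0.4, -2.8, 0.3]
finger_gap: -0.0
gripper_force: 1.1
```

>>> apply_moves:
  plan:
    - [[-1, 0, 0, 0, 0, 0, 0], [-2, 0, 0, 0, 0, 0, 0], [-3, 0, 0, 0, 0, 0, 0], [-4, 0, 0, 0, 0, 0, 0], [-5, 0, 0, 0, 0, 0, 0]]

```text
clock: 22.35
eef_pos: [0.5542, -0.0955, 0.0196]
eef_rot: [3.142, -0.0, -1.573]
wrist_force: [-0.0, -1.1, 0.9]
finger_gap: -0.0
gripper_force: 0.7
```

>>> apply_moves:
  plan:
    - [[-1, 0, 0, 0, 0, 0, 0], [-2, 0, 0, 0, 0, 0, 0], [-3, 0, 0, 0, 0, 0, 0], [-4, 0, 0, 0, 0, 0, 0], [-4, 0, 0, 0, 0, 0, 0]]

```text
clock: 22.77
eef_pos: [0.5541, -0.0541, 0.0194]
eef_rot: [3.141, 0.002, -1.571]
wrist_force: [0.6, 0.1, 0.2]
finger_gap: 0.0004
gripper_force: 0.0
```

>>> apply_moves:
  plan:
    - [[0.1, 0, -2, 0, 0, 0, 0], [0.1, 0, -5, 0, 0, 0, 0], [0.1, 0, -8, 0, 0, 0, 0], [0.1, 0, -11, 0, 0, 0, 0], [0.1, 0, -11, 0, 0, 0, 0]]

```text
clock: 23.18
eef_pos: [0.5585, -0.0583, 0.1372]
eef_rot: [-3.129, -0.002, -1.573]
wrist_force: [0.4, 0.0, 0.7]
finger_gap: 0.0001
gripper_force: 0.0
```

```bash
python3 -c "
from h import *
status()
c=capture('wrist');cv2.imwrite('pics/w7.png',c['frame'][90:290,150:400,::-1])
go(.6465,-.30,.133,207)"
```

```text
top 0.64 [0.55  0.023 0.034] (array([557.8,  41.5]), array([60.8, 89.8]), 78.2, 306) [119 132 137]
top 0.51 [0.554 0.067 0.034] (array([553.4,  63.7]), array([84.2, 93.2]), 1.3, 412) [141 153 160]
top 0.48 [ 0.64  -0.296  0.034] (array([ 648.1, -301.7]), array([44.7, 53.2]), 27.2, 215) [117 129 133]
shift cm [24.23 -9.25 -0.32] turn [-1.000e-03  1.000e-03  1.097e+00] dist 25.9
```

View pics/w7.png

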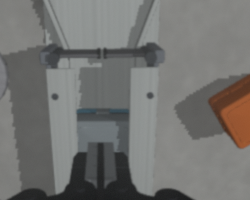

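The gate is shut at (102,54) with the third cassette in. The last cassette is at (0.648,-0.302), and I'll approach it clear of the dropper.

>>> apply_moves:
  plan:
    - [[4, 0, 0, 0, 0, 0, 0.85], [8, 0, 0, 0, 0, 0, 0.85], [12, 0, 0, 0, 0, 0, 0.85], [16, 0, 0, 0, 0, 0, 0.85], [18, 0, 0, 0, 0, 0, 0.85]]

```text
clock: 23.75
eef_pos: [0.5522, -0.2412, 0.1268]
eef_rot: [3.138, 0.0, -1.577]
wrist_force: [0.5, 0.3, 0.1]
finger_gap: 0.0602
gripper_force: 0.0
```

>>> apply_moves:
  plan:
    - [[3, -1.5, 0, 0, 0, 0.12, 0.85], [6, -3.5, 0, 0, 0, 0.24, 0.85], [6.2, -6.5, 0, 0, 0, 0.36, 0.85], [6.2, -9.2, 0, 0, 0, 0.48, 0.85], [6.2, -9.2, 0, 0, 0, 0.6, 0.85]]

```text
clock: 24.17
eef_pos: [0.648, -0.2995, 0.1231]
eef_rot: [3.136, 0.002, -2.179]
wrist_force: [-1.3, 1.0, -1.4]
finger_gap: 0.0722
gripper_force: 0.0
```

>>> apply_moves:
  plan:
    - [[0, 0, 1, 0, 0, 0.12, 0.85], [0, 0, 2.5, 0, 0, 0.24, 0.85], [0, 0, 4, 0, 0, 0.36, 0.85], [0, 0, 4, 0, 0, 0.48, 0.85], [0, 0, 4, 0, 0, 0.5, 0.85]]

```text
clock: 24.58
eef_pos: [0.6434, -0.2983, 0.0844]
eef_rot: [3.134, -0.004, -2.676]
wrist_force: [-0.1, -0.6, 0.1]
finger_gap: 0.0728
gripper_force: 0.0
```

```bash
python3 -c "
from h import *
wc(.6465,-.3)
go(.6465,-.3,.015,206.5);o=observe();print(o['eef_pos'],o['eef_rot'])"
```

```text
wrist (array([ 648.2, -298.9]), array([45.9, 53.2]), 25.5, 4849) z 0.0354
shift cm [-0.17 -0.24  7.11] turn [ 0.005 -0.003  0.006] dist 7.1
[ 0.64419364 -0.2988372   0.08614183] [ 3.13676939e+00 -2.96082798e-03 -2.67312337e+00]
```

>>> apply_moves:
  plan:
    - [[-0.3, -0.2, 2.5, 0, 0, 0, 0.85], [-0.3, -0.2, 5, 0, 0, 0, 0.85], [-0.3, -0.2, 6.3, 0, 0, 0, 0.85], [-0.3, -0.2, 7.2, 0, 0, 0, 0.85], [-0.3, -0.2, 7.2, 0, 0, 0, 0.5]]

```text
clock: 25.05
eef_pos: [0.6474, -0.2991, 0.0142]
eef_rot: [3.137, -0.003, -2.672]
wrist_force: [-0.3, 0.6, -1.1]
finger_gap: 0.062
gripper_force: 0.0
```

>>> apply_moves:
  plan:
    - [[0, 0, 0, 0, 0, 0, 0.3], [0, 0, 0, 0, 0, 0, 0.3], [0, 0, 0, 0, 0, 0, 0.3], [0, 0, 0, 0, 0, 0, 0.3], [0, 0, 0, 0, 0, 0, 0.3]]

```text
clock: 25.47
eef_pos: [0.6501, -0.3006, 0.019]
eef_rot: [-3.14, 0.001, -2.673]
wrist_force: [-0.1, -0.0, -0.5]
finger_gap: 0.0522
gripper_force: 36.2
```

>>> apply_moves:
  plan:
    - [[0, 0, -2, 0, 0, 0, 0.3], [0, 0, -5, 0, 0, -0.12, 0.3], [0, 0, -8, 0, 0, -0.24, 0.3], [0, 0, -8, 0, 0, -0.36, 0.3], [0, 0, -8, 0, 0, -0.48, 0.3]]

```text
clock: 25.88
eef_pos: [0.6518, -0.3016, 0.1028]
eef_rot: [-3.133, 0.001, -2.187]
wrist_force: [0.1, -0.0, -0.3]
finger_gap: 0.0523
gripper_force: 36.4
```

>>> apply_moves:
  plan:
    - [[0, 0, 0, 0, 0, -0.12, 0.3], [0, 0, 0, 0, 0, -0.24, 0.3], [0, 0, 0, 0, 0, -0.36, 0.3], [0, 0, 0, 0, 0, -0.48, 0.3], [0, 0, 0, 0, 0, -0.6, 0.3]]

```text
clock: 26.3
eef_pos: [0.6495, -0.3003, 0.0981]
eef_rot: [-3.141, -0.0, -1.587]
wrist_force: [0.2, -0.7, 0.1]
finger_gap: 0.0524
gripper_force: 36.4
```

```bash
python3 -c "
from h import *
capture('top');go(.556,-.185,.094,270)"
```

```text
shift cm [-11.41   9.5    0.4 ] turn [-0.001 -0.    -0.013] dist 14.9
```

>>> apply_moves:
  plan:
    - [[-1.5, 3, 0, 0, 0, -0.013, 0.3], [-3, 6, 0, 0, 0, -0.013, 0.3], [-6, 8.5, 0, 0, 0, -0.013, 0.3], [-9.5, 9.5, 0, 0, 0, -0.013, 0.3], [-11.4, 9.5, 0, 0, 0, -0.013, 0.3]]

```text
clock: 26.77
eef_pos: [0.5538, -0.181, 0.0974]
eef_rot: [3.139, 0.003, -1.583]
wrist_force: [-0.3, 0.4, 0.3]
finger_gap: 0.0521
gripper_force: 36.3
```

>>> apply_moves:
  plan:
    - [[0, 0, 2.5, 0, 0, 0, 0.3], [0, 0, 4.5, 0, 0, 0, 0.3], [0, 0, 6.2, 0, 0, 0, 0.3], [0, 0, 7.2, 0, 0, 0, 0.3], [0, 0, 7.6, 0, 0, 0, 0.3]]

```text
clock: 27.18
eef_pos: [0.5556, -0.1834, 0.0197]
eef_rot: [3.139, 0.002, -1.582]
wrist_force: [-2.3, 1.7, 13.7]
finger_gap: 0.0525
gripper_force: 38.5
```

>>> apply_moves:
  plan:
    - [[0, 0, 0, 0, 0, 0, 0.85], [0, 0, 0, 0, 0, 0, 0.85], [0, 0, -2.5, 0, 0, 0, 0.85], [0, 0, -5, 0, 0, 0, 0.85], [0, 0, -5, 0, 0, 0, 0.85]]

```text
clock: 27.6
eef_pos: [0.5616, -0.1864, 0.0794]
eef_rot: [-3.13, -0.005, -1.581]
wrist_force: [1.2, -1.2, 2.3]
finger_gap: 0.0725
gripper_force: 0.0
```

>>> apply_moves:
  plan:
    - [[2.5, 0, 0, 0, 0, 0, 0.4], [5.2, 0, 0, 0, 0, 0, 0], [5.2, 0, 0, 0, 0, 0, 0], [5.2, 0, 2, 0, 0, 0, 0], [5.2, 0, 5, 0, 0, 0, 0]]

```text
clock: 28.02
eef_pos: [0.561, -0.2393, 0.0271]
eef_rot: [-3.131, -0.006, -1.582]
wrist_force: [1.2, -0.7, 0.5]
finger_gap: 0.0117
gripper_force: 0.0
```

>>> apply_moves:
  plan:
    - [[0, 0, 0, 0, 0, 0, 0], [-1.2, 0, 0, 0, 0, 0, 0], [-2.4, 0, 0, 0, 0, 0, 0], [-3.6, 0, 0, 0, 0, 0, 0], [-4, 0, 0, 0, 0, 0, 0]]

```text
clock: 28.43
eef_pos: [0.5582, -0.1939, 0.0238]
eef_rot: [-3.139, -0.0, -1.578]
wrist_force: [-0.4, 0.8, 0.2]
finger_gap: -0.0001
gripper_force: 0.1
```

```bash
python3 -c "
from h import *
o=observe();print(o['eef_pos'],o['wrist_force'],o['finger_gap'])
go(.555,-.054,.021,270)"
```

```text
[ 0.55815463 -0.19388782  0.02377962] [-0.36739661  0.81582799  0.18513927] -0.00010604160554501461
shift cm [-13.99   0.41   0.27] turn [-0.003 -0.    -0.007] dist 14.0
```

>>> apply_moves:
  plan:
    - [[-1, 0.2, 0.1, 0, 0, -0.007, 0], [-2, 0.2, 0.2, 0, 0, -0.007, 0], [-3, 0.3, 0.2, 0, 0, -0.007, 0], [-4, 0.3, 0.2, 0, 0, -0.007, 0], [-5, 0.3, 0.2, 0, 0, -0.007, 0]]

```text
clock: 28.85
eef_pos: [0.5547, -0.146, 0.02]
eef_rot: [-3.141, -0.002, -1.574]
wrist_force: [-0.1, -1.4, 0.4]
finger_gap: -0.0001
gripper_force: 1.0
```

>>> apply_moves:
  plan:
    - [[-1, 0, 0, 0, 0, 0, 0], [-2, 0, 0, 0, 0, 0, 0], [-3, 0, 0, 0, 0, 0, 0], [-4, 0, 0, 0, 0, 0, 0], [-5, 0, 0, 0, 0, 0, 0]]

```text
clock: 29.27
eef_pos: [0.5543, -0.0951, 0.0196]
eef_rot: [3.141, -0.0, -1.573]
wrist_force: [0.5, -1.7, 0.7]
finger_gap: -0.0001
gripper_force: 0.8
```

>>> apply_moves:
  plan:
    - [[-1, 0, 0, 0, 0, 0, 0], [-2, 0, 0, 0, 0, 0, 0], [-3, 0, 0, 0, 0, 0, 0], [-4, 0, 0, 0, 0, 0, 0], [-4, 0, 0, 0, 0, 0, 0]]

```text
clock: 29.68
eef_pos: [0.5542, -0.0536, 0.0194]
eef_rot: [3.141, 0.002, -1.571]
wrist_force: [-0.3, 0.0, -0.3]
finger_gap: 0.0002
gripper_force: 0.0
```

>>> apply_moves:
  plan:
    - [[0.1, 0, -2, 0, 0, 0, 0], [0.1, 0, -5, 0, 0, 0, 0], [0.1, 0, -8, 0, 0, 0, 0], [0.1, 0, -11, 0, 0, 0, 0], [0.1, 0, -11, 0, 0, 0, 0]]

```text
clock: 30.1
eef_pos: [0.5586, -0.0577, 0.1372]
eef_rot: [-3.13, -0.002, -1.573]
wrist_force: [0.4, -0.6, 1.3]
finger_gap: 0.0004
gripper_force: 0.0
```

```bash
python3 -c "
from h import *
t=capture('top');P=cloud(t)
c=capture('wrist')
a=cv2.resize(c['frame'][90:290,150:400,::-1],(480,384));b=cv2.resize(t['frame'][140:270,150:360,::-1],(620,384))
cv2.imwrite('pics/w8.png',cv2.resize(np.hstack([a,b]),None,fx=.72,fy=.72))
print('flag',rect(P,region(P,.392,.165,.05,.035,.07)))
go(.392,.165,.2,180)
"
```

```text
flag (array([395. , 165.9]), array([37.1, 57.3]), 27.3, 206)
shift cm [-22.18  16.42  -6.91] turn [-0.004  0.003  1.568] dist 28.5
```

View pics/w8.png

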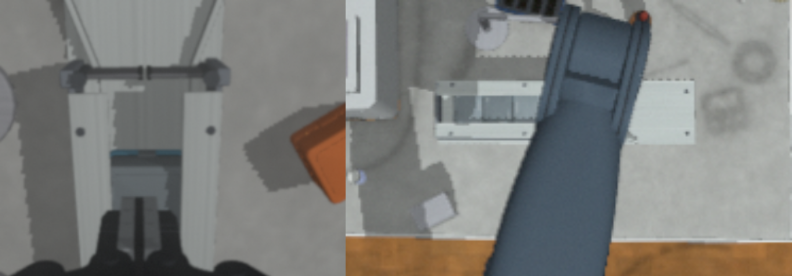

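The gate is shut at (145,72) in the left panel, with the last cassette behind it. The right panel shows the row of cassettes in the lane. Now the flag.

```bash
python3 -c "
from h import *
go(.394,.165,.15,297)
t=capture('scene');P=cloud(t)
for x0 in np.arange(.62,.86,.02):
  print(round(x0,2),[int(1000*np.nanmax(P[(P[...,0]>x0)&(P[...,0]<x0+.02)&(P[...,1]>y)&(P[...,1]<y+.02)][:,2],initial=-1)) for y in np.arange(-.12,.14,.02)])"
```

```text
shift cm [-22.18  16.25  -1.91] turn [-0.004 -0.001 -0.474] dist 27.6
0.62 [4, 6, -1000, -1000, -1000, -1000, -1000, -1000, -1000, -1000, 6, -1000, -1000]
0.64 [13, 16, 16, 15, 5, 6, 5, 5, 5, 13, 14, 15, 4]
0.66 [13, 112, 118, 118, 117, 8, 3, 118, 119, 119, 114, 15, 14]
0.68 [15, 78, 114, 115, 19, 22, -1000, 108, 117, 118, 117, 112, 13]
0.7 [5, 13, 15, 11, 21, 21, 14, -1000, 1, 21, 14, 13, 7]
0.72 [3, 3, 6, 5, 87, 87, 15, -1000, -1000, 22, 17, 30, 4]
0.74 [46, 5, 5, 4, 72, 86, 15, -1000, -1000, 31, 34, 33, 33]
0.76 [63, 62, 62, 63, 64, 51, 22, -1000, -1000, -1000, 33, 33, 31]
0.78 [63, 64, 63, 64, 63, 54, 2, -1000, -1000, -1000, -1000, 36, 36]
0.8 [71, 73, 72, 64, 63, 3, -1000, -1000, -1000, -1000, -1000, -1000, 34]
0.82 [71, 71, 72, 70, 63, 3, 4, -1000, -1000, -1000, -1000, -1000, 31]
0.84 [73, 70, 70, 72, 63, -1000, 4, 7, -1000, -1000, -1000, -1000, -1000]
```

>>> apply_moves:
  plan:
    - [[-3, 2.2, 0, 0, 0, 0, 0.3], [-6, 4.4, 0, 0, 0, 0, 0.6], [-9, 6.6, 0, 0, 0, 0, 0.7], [-12, 8.8, 0, 0, 0, 0, 0.7], [-14, 10.2, 0, 0, 0, 0, 0.7]]

```text
clock: 30.67
eef_pos: [0.449, 0.0851, 0.127]
eef_rot: [3.136, 0.001, -1.572]
wrist_force: [1.1, 0.4, -0.1]
finger_gap: 0.059
gripper_force: 0.0
```

>>> apply_moves:
  plan:
    - [[-2, 1.5, -0.5, 0, 0, -0.1, 0.7], [-4, 3, -1, 0, 0, -0.2, 0.7], [-6, 4.5, -1, 0, 0, -0.3, 0.7], [-8.1, 6, -1, 0, 0, -0.4, 0.7], [-8.2, 6.1, -1, 0, 0, -0.474, 0.7]]

```text
clock: 31.08
eef_pos: [0.3882, 0.1677, 0.1375]
eef_rot: [3.137, 0.004, -1.091]
wrist_force: [0.5, -0.6, -0.9]
finger_gap: 0.0598
gripper_force: 0.0
```

```bash
python3 -c "
from h import *
c=capture('wrist');P=cloud(c);save(c,'w9')
print('flag',rect(P,region(P,.395,.165,.055,.04,.065)),np.median(P[region(P,.395,.165,.01,.02,.08)],0))
t=capture('top');P=cloud(t)
print('rack', [(round(x0,2),[int(1000*np.nanmax(P[(P[...,0]>x0)&(P[...,0]<x0+.02)&(P[...,1]>y)&(P[...,1]<y+.02)][:,2],initial=-1)) for y in np.arange(-.1,.12,.02)]) for x0 in np.arange(.66,.8,.02)])
for y in np.arange(-.05,.09,.02):
  m=(P[...,2]>.095)&(P[...,2]<.13)&(abs(P[...,1]-y)<.008)&(abs(P[...,0]-.68)<.03); print(round(y,3),np.median(P[m],0).round(4),m.sum())
go(.394,.165,.15,297)"
```

```text
flag (array([396.8, 169.1]), array([38.1, 60.7]), 27.1, 3514) [0.39493952 0.16481755 0.0529036 ]
rack [(np.float64(0.66), [114, 117, 118, 117, 116, 117, 116, 117, 115, 116, 14]), (np.float64(0.68), [18, 11, 112, 115, 116, 117, 115, 117, 117, 117, 114]), (np.float64(0.7), [12, 13, 12, 22, 20, 17, 18, 17, 22, 19, 16]), (np.float64(0.72), [7, 7, 4, 85, 87, 89, 86, 16, 19, 19, 32]), (np.float64(0.74), [4, 7, 8, 74, 81, 86, 87, 88, 93, 35, 35]), (np.float64(0.76), [63, 63, 60, 59, 47, 55, 67, 80, 83, 33, 35]), (np.float64(0.78), [63, 64, 61, 63, 57, 4, 30, 44, 39, 35, 34]), (np.float64(0.8), [70, 69, 62, 63, 5, 7, 6, 4, 31, 36, 33])]
-0.05 [ 0.6752 -0.0506  0.1146] 15
-0.03 [ 0.6778 -0.0291  0.1136] 16
-0.01 [ 0.6776 -0.0105  0.1137] 15
0.01 [0.6776 0.0111 0.1134] 19
0.03 [0.6803 0.0297 0.1138] 15
0.05 [0.6804 0.0512 0.1127] 18
0.07 [0.683  0.0686 0.1125] 16
0.09 [0.6826 0.0912 0.1126] 21
shift cm [ 0.25 -0.3  -1.24] turn [0.004 0.001 0.003] dist 1.3
```

View pics/w9.png

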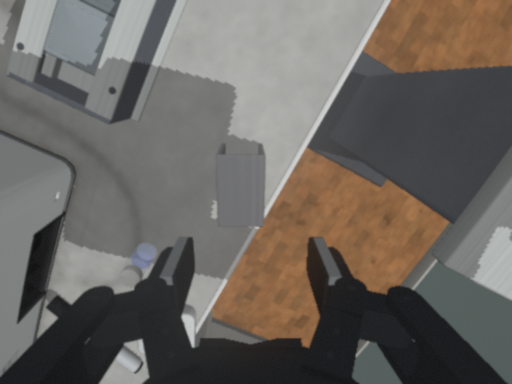

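The flag shows at (240,190), upright and clear of the vial at (145,255).

>>> apply_moves:
  plan:
    - [[0, -0.7, 0, 0, 0, 0, 0.7], [0, -0.7, 2.5, 0, 0, 0, 0.7], [0, -0.7, 5, 0, 0, 0, 0.7], [0, -0.7, 6, 0, 0, 0, 0.7], [0, -0.7, 6, 0, 0, 0, 0.7]]

```text
clock: 31.6
eef_pos: [0.3959, 0.1673, 0.0758]
eef_rot: [3.134, 0.002, -1.102]
wrist_force: [-0.7, -0.0, -0.3]
finger_gap: 0.0603
gripper_force: 0.0
```

```bash
python3 -c "
from h import *
o=observe();print(o['eef_pos'],o['wrist_force'])
c=capture('wrist');P=cloud(c)
print('flag',rect(P,region(P,.397,.169,.045,.043,.058)))
go(.397,.169,.035,297)"
```

```text
[0.3959305  0.16727099 0.07581537] [-0.65906495 -0.03204778 -0.31243315]
flag (array([397., 169.]), array([38.2, 60.7]), 27.0, 5821)
shift cm [-0.12 -0.07  4.28] turn [ 0.004  0.001 -0.002] dist 4.3
```

>>> apply_moves:
  plan:
    - [[-0.1, -0.1, 1.5, 0, 0, 0, 0.7], [-0.1, -0.1, 3, 0, 0, 0, 0.7], [-0.1, -0.1, 4.2, 0, 0, 0, 0.7], [-0.1, -0.1, 4.2, 0, 0, 0, 0.5], [-0.1, -0.1, 4.2, 0, 0, 0, 0.2]]

```text
clock: 32.07
eef_pos: [0.3991, 0.1697, 0.0384]
eef_rot: [-3.142, -0.0, -1.1]
wrist_force: [-2.9, -1.0, 0.5]
finger_gap: 0.0374
gripper_force: 33.1
```

>>> apply_moves:
  plan:
    - [[0, 0, 0, 0, 0, 0, 0.15], [0, 0, 0, 0, 0, 0, 0.15], [0, 0, 0, 0, 0, 0, 0.15], [0, 0, 0, 0, 0, 0, 0.15], [0, 0, 0, 0, 0, 0, 0.15]]

```text
clock: 32.48
eef_pos: [0.3993, 0.17, 0.0384]
eef_rot: [-3.14, -0.0, -1.099]
wrist_force: [0.2, 0.9, 1.0]
finger_gap: 0.0372
gripper_force: 33.1
```

>>> apply_moves:
  plan:
    - [[0, 0, -2, 0, 0, 0, 0.15], [0, 0, -5, 0, 0, 0, 0.15], [0, 0, -9, 0, 0, 0, 0.15], [0, 0, -13, 0, 0, 0, 0.15], [0, 0, -16, 0, 0, 0, 0.15]]

```text
clock: 32.9
eef_pos: [0.3993, 0.17, 0.2009]
eef_rot: [-3.138, -0.001, -1.099]
wrist_force: [1.2, 0.4, -0.2]
finger_gap: 0.0374
gripper_force: 33.0
```

```bash
python3 -c "
from h import *
t=capture('top');status()
o=observe();print(o['eef_pos'],o['wrist_force'],o['finger_gap'],o['gripper_force'])
go(.6796,.03,.2,297);go(.6796,.03,.2,267)"
```

```text
top 0.75 [ 0.555 -0.017  0.034] (array([554.6, -14.9]), array([84.2, 90.4]), 0.4, 371) [119 129 134]
top 0.51 [ 0.418 -0.043  0.034] (array([422.5, -45.2]), array([52.6, 45.5]), 34.6, 229) [214 114  34]
top 0.49 [0.565 0.064 0.034] (array([556.7,  62.5]), array([78. , 97.2]), 0.5, 452) [116 128 131]
top 0.47 [0.557 0.027 0.034] (array([553.9,  27. ]), array([84.2, 97.4]), 0.6, 463) [139 151 156]
[0.40093451 0.17041711 0.2012795 ] [-0.58509979  0.16956285 -0.82190913] 0.0376277082795357 33.01644779741764
shift cm [ 25.17 -18.44   0.31] turn [-0.007 -0.002  0.   ] dist 31.2
shift cm [ 25.17 -18.44   0.31] turn [-0.008  0.     0.524] dist 31.2
```

>>> apply_moves:
  plan:
    - [[2, -2.5, 0, 0, 0, 0, 0.15], [4, -5.5, 0, 0, 0, 0, 0.15], [6.5, -8, 0, 0, 0, 0, 0.15], [9, -10, 0, 0, 0, 0, 0.15], [12, -11.5, 0, 0, 0, 0, 0.15]]

```text
clock: 33.47
eef_pos: [0.5561, 0.1154, 0.1948]
eef_rot: [3.139, 0.002, -1.098]
wrist_force: [-0.4, 0.5, -0.0]
finger_gap: 0.0376
gripper_force: 32.9
```

>>> apply_moves:
  plan:
    - [[3, -1.5, 0, 0, 0, 0.1, 0.15], [6, -3, 0, 0, 0, 0.2, 0.15], [9, -4.7, 0, 0, 0, 0.32, 0.15], [12, -6.2, 0, 0, 0, 0.44, 0.15], [13.1, -6.9, 0, 0, 0, 0.524, 0.15]]

```text
clock: 33.88
eef_pos: [0.6784, 0.0263, 0.1934]
eef_rot: [3.138, -0.002, -1.632]
wrist_force: [-0.2, 0.7, -1.5]
finger_gap: 0.0375
gripper_force: 32.9
```

```bash
python3 -c "
from h import *
c=capture('wrist');P=cloud(c);s=capture('scene');cv2.imwrite('pics/s3.png',np.hstack([cv2.resize(c['frame'][...,::-1],(400,300)),cv2.resize(s['frame'][100:250,180:380,::-1],(400,300))]))
o=observe();print(o['eef_pos'],o['eef_rot'],o['wrist_force'],o['finger_gap'])
for y in np.arange(-.07,.09,.02):
  m=(P[...,2]>.1)&(P[...,2]<.13)&(abs(P[...,1]-y)<.008)&(abs(P[...,0]-.68)<.025); print(round(y,3),np.median(P[m],0).round(4),m.sum())
go(.6796,.03,.2,267)"
```

```text
[0.67718609 0.02769781 0.19340888] [ 3.13675501e+00 -3.54475920e-04 -1.62657754e+00] [-0.48982199  0.12119159 -0.69001317] 0.03739521539536591
-0.07 [ 0.6756 -0.0706  0.1144] 424
-0.05 [ 0.6765 -0.0502  0.1151] 351
-0.03 [ 0.6776 -0.0301  0.1149] 319
-0.01 [ 0.6785 -0.0103  0.1151] 283
0.01 [0.6797 0.0099 0.1151] 266
0.03 [0.6802 0.028  0.115 ] 183
0.05 [nan nan nan] 0
0.07 [nan nan nan] 0
shift cm [-0.24 -0.22 -0.66] turn [ 0.005 -0.    -0.003] dist 0.7
  return _methods._mean(a, axis=axis, dtype=dtype,
  ret = um.true_divide(
```

View pics/s3.png

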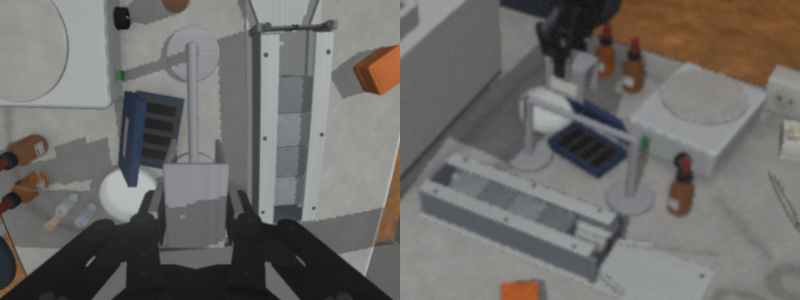

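The left panel shows the four cassettes in a row in the lane behind the shut gate at (290,28), and the flag at (195,200) lined up over the bar at (193,100). I'll lower it onto the bar.

>>> apply_moves:
  plan:
    - [[0, -0.3, 0.5, 0, 0, 0, 0.15], [0, -0.3, 2, 0, 0, 0, 0.15], [0, -0.3, 4, 0, 0, 0, 0.15], [0, -0.3, 6, 0, 0, 0, 0.15], [0, -0.3, 7.5, 0, 0, 0, 0.15]]

```text
clock: 34.4
eef_pos: [0.6775, 0.0312, 0.12]
eef_rot: [3.138, 0.0, -1.62]
wrist_force: [0.0, 0.1, -1.4]
finger_gap: 0.0375
gripper_force: 32.9
```

>>> apply_moves:
  plan:
    - [[0, 0, 0.4, 0, 0, 0, 0.15], [0, 0, 0.7, 0, 0, 0, 0.15], [0, 0, 0.9, 0, 0, 0, 0.15], [0, 0, 0.9, 0, 0, 0, 0.15]]

```text
clock: 34.73
eef_pos: [0.6798, 0.0301, 0.1144]
eef_rot: [-3.14, 0.0, -1.622]
wrist_force: [0.6, 0.5, -1.1]
finger_gap: 0.0374
gripper_force: 32.9
```

```bash
python3 -c "
from h import *
go(.68,.03,.1054,267);o=observe();print(o['eef_pos'],o['wrist_force'])"
```

```text
shift cm [ 0.01 -0.02  0.9 ] turn [-0.001  0.     0.001] dist 0.9
[0.67975521 0.03013035 0.11442653] [ 0.56395975  0.49876497 -1.11136985]
```

>>> apply_moves:
  plan:
    - [[0, 0, 0.3, 0, 0, 0, 0.15], [0, 0, 0.6, 0, 0, 0, 0.15], [0, 0, 0.8, 0, 0, 0, 0.15], [0, 0, 0.9, 0, 0, 0, 0.15], [0, 0, 0.9, 0, 0, 0, 0.15]]

```text
clock: 35.15
eef_pos: [0.68, 0.0296, 0.1054]
eef_rot: [-3.141, 0.0, -1.623]
wrist_force: [-0.4, -0.1, 1.8]
finger_gap: 0.0375
gripper_force: 33.2
```

>>> apply_moves:
  plan:
    - [[0, 0, 0.1, 0, 0, 0, 0.3], [0, 0, 0.1, 0, 0, 0, 0.58], [0, 0, 0.1, 0, 0, 0, 0.58], [0, 0, 0.1, 0, 0, 0, 0.58], [0, 0, 0.1, 0, 0, 0, 0.58]]

```text
clock: 35.57
eef_pos: [0.6796, 0.0296, 0.1031]
eef_rot: [3.141, 0.0, -1.623]
wrist_force: [0.8, -0.4, 0.2]
finger_gap: 0.0496
gripper_force: 0.0
```

>>> apply_moves:
  plan:
    - [[0, 0, -1, 0, 0, 0, 0.58], [0, 0, -3, 0, 0, 0, 0.58], [0, 0, -6, 0, 0, 0, 0.58], [0, 0, -9, 0, 0, 0, 0.58], [0, 0, -12, 0, 0, 0, 0.58]]

```text
clock: 35.98
eef_pos: [0.6793, 0.0297, 0.2252]
eef_rot: [3.141, -0.0, -1.623]
wrist_force: [-0.1, 0.1, -0.4]
finger_gap: 0.0497
gripper_force: 0.0
```

>>> apply_moves:
  plan:
    - [[2, 2, -1, 0, 0, 0, 0.58], [4, 4, -1, 0, 0, 0, 0.58], [5, 6, -1, 0, 0, 0, 0.58], [5, 8, -1, 0, 0, 0, 0.58], [5, 10, -1, 0, 0, 0, 0.58]]

```text
clock: 36.4
eef_pos: [0.5764, -0.0159, 0.2345]
eef_rot: [-3.14, -0.0, -1.625]
wrist_force: [0.3, -0.0, 0.6]
finger_gap: 0.0496
gripper_force: 0.0
```

```bash
python3 -c "
from h import *
o=observe();print(o['eef_pos'],o['wrist_force'])
c=capture('wrist');s=capture('scene');t=capture('top');P=cloud(c)
print('flag',rect(P,region(P,.68,.03,.05,.112,.13)),np.nanmedian(P[region(P,.68,.03,.02,.1,.14)],0))
cv2.imwrite('pics/f.png',np.hstack([cv2.resize(c['frame'][...,::-1],(400,300)),cv2.resize(s['frame'][120:270,180:380,::-1],(400,300))]))"
```

```text
[ 0.57643044 -0.01588182  0.23451553] [ 0.30487476 -0.01656481  0.61116547]
flag (array([679.9,  29.9]), array([99.5, 38.4]), 88.0, 2673) [0.67858103 0.02966422 0.11978348]
```

View pics/f.png

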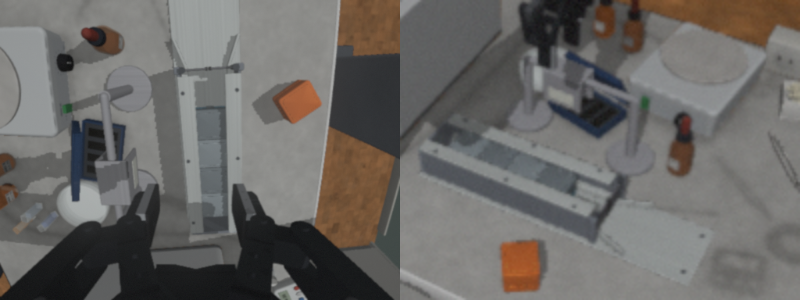

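The flag hangs astride the bar at (115,180) in the left panel, with its top at z = 0.120. The four cassettes are in the lane and the gate is shut at (210,70). I'll let things settle, then hand in.

>>> apply_moves:
  plan:
    - [[0, 0, 0, 0, 0, 0, 0.58], [0, 0, 0, 0, 0, 0, 0.58], [0, 0, 0, 0, 0, 0, 0.58], [0, 0, 0, 0, 0, 0, 0.58], [0, 0, 0, 0, 0, 0, 0.58]]

```text
clock: 36.97
eef_pos: [0.5777, -0.015, 0.2334]
eef_rot: [3.141, 0.0, -1.623]
wrist_force: [-0.9, -0.5, -0.5]
finger_gap: 0.0493
gripper_force: 0.0
```

```bash
python3 -c "
from bench import *
print(close_job())"
```

```text
the job is handed in; nothing more can be done
None
```

I handed the job in with all four cassettes in the lane behind the shut gate and the flag hanging astride the rail bar; the verdict was not shown, and the vial and dropper were left alone.

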